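# Stand the validator base plate on edge for fitting its feet

## Task

I need to get at the underside of the aluminium base plate to fit new rubber feet. Slide the plate flat across the desk until its edge is square against the black bench block, then tip it up on that edge, keeping the edge down on the desk, until it stands upright with its ribbed inside flat against the block. Then lay the steel setting block flat on the desk, touching the plate near the middle of its foot, so that the plate cannot slip away, and leave the other parts where they are.

Things in the scene. Friction and masses are not known exactly. Their poses are not given: they have to be found in the camera images.
- bench_block: Heavy dull-black iron block, 70 (x) x 220 (y) x 90 mm high, round pin holes in its top; it does not shift when pushed. Origin at the centre of its underside. Its x axis points away from the robot: the vertical front face, the fence, is the plane x = -35 mm in its frame and spans y = -110 to 110 mm. (A fixed grey cabinet, 220 mm high, stands far right of it.)
- base_plate: Loose grey die-cast plate, 100 (x) x 170 (y) x 12 mm, 0.4 kg, lying flat 25 to 70 mm from the bench block. Origin at the centre of its flat underside; x points to the square edge facing the block, z up through the ribbed inside. Its -x edge is rebated below: a lip 6 mm thick, 6 mm over the desk, juts out 6 mm. Too wide to grasp flat. Stood on its +x edge it stays up, with 4 degrees to spare.
- plate_pivot_edge (a point): Middle of the plate's edge face that faces the block (plate frame 50, 0, 6 mm): the edge it must pivot and stand on.
- plate_inner_face (a point): Middle of the plate's ribbed inside, level with the top of the rim (plate frame 0, 0, 12 mm); it must end against the block's front face.
- setting_block_center (a point): Centre of the loose ground-steel setting block, 75 (x) x 50 (y) x 25 mm high, about 0.7 kg, lying on its largest face on the desk beside the work; small round holes in its faces. x along its length, z up. The centre is 12.5 mm above the desk.
- ticket_slot_insert: Bystander: orange plastic ticket slot insert, flange 92 (x) x 52 (y) mm, 30 mm high. Origin at the centre of its underside.
- solenoid: Bystander: chrome-plated solenoid with plunger, 86 (x) x 38 (y) x 38 mm high. Origin at the centre of its frame's underside.
- rubber_foot_1: Bystander: green rubber mounting foot, 60 mm diameter, 24 mm high. Origin at the centre of its underside.
- rubber_foot_2: Bystander: second green rubber mounting foot, like the first.
Not all that is in view belongs to the job. There is more than one size of the base_plate; the job needs the largest.

How it is judged:
By the outcome, as a careful person would: the job done as asked, in the order asked, and still so for the second after the job is handed in, with the robot touching nothing.
It also fails if it takes over 67 s, if anything falls off the work surface, if the arm or the gripper's body presses on something with over 40 N, if the wrist force passes 120 N, or if a joint passes its speed limit or range.

## Robot

A 7-joint arm with a two-finger parallel gripper is mounted at the origin on the work surface. World frame = base frame: x ahead of the robot, y to its left, z up, the work surface at z = 0. Lengths are in m, angles in rad, forces in N, time in s.
With the tool pointing down it reaches from about 0.4 to 0.85 m from the base axis. Payload 4.5 kg.
Tool frame: the origin (TCP) lies midway between the tips of the shut fingers; the grasp point (between the pads) lies 19 mm behind it; y points along the fingers, z is the direction in which the jaws open and shut, and the axes are right-handed (so a half turn about y gives the same grasp; the last joint's range is limited). The gripper opens to 88 mm and grips with 3 to 60 N. Pads are 18 mm wide; open, the fingers measure 123 mm over their backs; the gripper's body (75 mm by 187 mm) begins 45 mm behind the grasp point.
Start: joints at [-1.153, 0.689, -0.195, 1.565, 0.157, 0.902, -0.215], TCP at [0.234, 0.58, 0.199] pointing down, gripper open.
Joint ranges: [-3.01, 3.01], [-0.46, 2.08], [-1.47, 1.51], [0.13, 2.56], [-1, 4.14], [0.04, 2.09], [-2.66, 2.66]. Speed limits (rad/s): [2.57, 2.57, 3.14, 3.14, 3.14, 3.14, 3.14].

## Interface

Orientations are given as a unit quaternion [x, y, z, w].
In Python, from plant import r, snapshot, get_calibration, job, boxes_of gives the robot as it stands. The module is installed in compiled form; this text tells all that it offers.
- The arm moves only by the shell command python3 -m handwheel 'ROWS' [OPENING] [FORCE]. ROWS is JSON, a list that holds one entry, the list of rows, each a list of 6 numbers: the shift along the tool's x, y, z as a fraction of full scale, then the turn, a rotation vector about the tool's x, y, z as a fraction of full scale. In form: [[[x, y, z, wx, wy, wz], ...]]. A call has 1 to 12 rows; each row is the pose to reach, as a shift and turn from the pose commanded when the call began, along the tool's axes at that moment, turning the shorter way round; what a row does not reach only later rows make up. Full scale, the value 1, is 100 cm for a shift and 180 degrees for a turn. A row lasts 1/12 s, in which the tool goes at most 41.7 mm and 7.16 degrees, less where a joint would pass 70% of its speed; a pose out of reach is approached as far as the arm can. A call with a number of a shift or a turn outside -1 to 1 is refused whole. A call with a gripper value outside its range is refused whole. OPENING is the opening, from -1 (shut) to 1 (fully open), set as the call begins (- or left out, the last holds). The fingers move at their own pace and stop on an object; FORCE is the grip in N (left out, the last holds). Time passes only in rows, so rows that repeat a pose let the fingers close. It gives the time, the measured TCP pose, the force and the opening at its end, in the units of the state.
- r.get_state(): the state, without advancing time (a new reading comes with each control period).
- snapshot(name): name is "scene" or "top" or "wrist"; returns the picture (400x640x3 uint8, red, green, blue); there is no depth.
- get_calibration(name): a dict with "fx", "fy", "cx", "cy" (pixels), "k1" (the pictures are not rectified: a ray, as slopes to the right and down, at radius r is drawn at 1 + k1 r^2 times it, then the intrinsics apply), "T" (4x4, takes a point from camera to world coordinates). Camera axes: x right, y down, z forward; pixel columns grow to the right and rows downward; lengths in m; the calibration is good to about 2 mm. A picture is of the moment at which its call begins: read the wrist's pose just before it. get_calibration takes no time and is no camera call; for the wrist camera it gives the pose at the moment of the call.
- job.finish_job(): hands the job in, once; it reports no verdict.
Trained networks look in the newest picture that a camera, given by its name, has taken for a name from the list of things; names that differ only in an ending like _2 or _b are one class to them, and where a whole thing is asked for, a point or a joint stands for the part that bears it (a point fixed in the world has none). Each returns a list of dicts, best first, with "confidence" (0 to 1); they miss things now and then, are a little off and sometimes report something else, mostly with a low value. They report only what shows in the picture. A call takes as long as a camera call. They do not tell look-alikes from the thing itself.
- boxes_of(thing, camera): "bbox" ([left, top, right, bottom] in pixels, round what is visible of it).
The state is a dict: "clock": time; "q": joint angles; "qd": joint speeds; "joint_torque": joint torques, N m; "tool_pos": TCP position; "eef_rot": TCP orientation; "contact_force": force on the tool from outside, world axes, zero at the start; "moment": the same for the moment, N m; "opening": opening from 0.0 (shut) to 1.0 (fully open).
Only numpy, scipy, OpenCV 4.12 (cv2) and the standard library are available. Lean on these libraries where they do the work, as an engineer would, in place of code of your own. Each camera call takes 0.05 s, during which the arm holds its last target. There are 200 camera calls.

## Working session

There is one attempt and no reset: what is moved stays moved. The work goes in short steps, Python scripts to look and compute and a shell command to move; the robot and the scene stay as the last step left them, time stands still between calls to the robot, and variables do not carry over. Pictures are saved under pics/ and viewed, about 8 in all and at most 12, crops included, and the job is handed in when it is done.

```bash
mkdir -p pics; cat > h.py <<'E'
import numpy as np, cv2
from plant import r, snapshot, get_calibration, job, boxes_of
def ray(c,u,v):
    x=(u-c['cx'])/c['fx']; y=(v-c['cy'])/c['fy']
    a,b=x,y
    for _ in range(20):
        s=1+c['k1']*(a*a+b*b); a,b=x/s,y/s
    T=np.array(c['T']); return T[:3,3], T[:3,:3]@np.array([a,b,1.])
def at(c,u,v,z):
    o,d=ray(c,u,v); return o+d*(z-o[2])/d[2]
def proj(c,p):
    T=np.array(c['T']); q=T[:3,:3].T@(np.array(p)-T[:3,3]); a,b=q[0]/q[2],q[1]/q[2]
    s=1+c['k1']*(a*a+b*b); return c['fx']*a*s+c['cx'], c['fy']*b*s+c['cy']
def save(n,im,scale=1):
    if scale!=1: im=cv2.resize(im,None,fx=scale,fy=scale,interpolation=cv2.INTER_CUBIC)
    cv2.imwrite('pics/'+n+'.png',im[:,:,::-1])
E
python3 - <<'E'
from h import *
np.set_printoptions(precision=4,suppress=True)
s=r.get_state(); print(s['clock'],s['tool_pos'],s['eef_rot'],s['opening'],s['contact_force'])
for n in ['top','scene']:
    im=snapshot(n); save(n+'1',im,1.25); c=get_calibration(n); print(n,{k:c[k] for k in c if k!='T'},np.array(c['T']))
    for t in ['bench_block','base_plate','setting_block_center','ticket_slot_insert','solenoid','rubber_foot_1']:
        if n=='top':
            print(t,[(np.round(b['bbox']).astype(int).tolist(),round(b['confidence'],2)) for b in boxes_of(t,n)][:4])
E
```

```text
0.0 [0.2338 0.5789 0.1984] [ 0.6948 -0.1349  0.1348 -0.6935] 0.9989064122441431 [-0.0984  0.1034 -0.4382]
top {'fx': 453.4662147100537, 'fy': 453.4662147100537, 'cx': 326.2686034026001, 'cy': 206.75241638984144, 'k1': 0.02544156076743713} [[-0.0011 -0.9933  0.1154  0.4709]
 [-0.9997 -0.0018 -0.0251  0.0091]
 [ 0.0252 -0.1154 -0.993   1.0187]
 [ 0.      0.      0.      1.    ]]
bench_block [([268, 112, 374, 158], 0.81), ([438, 246, 469, 288], 0.56)]
base_plate [([347, 260, 393, 322], 0.98), ([208, 210, 275, 265], 0.67), ([270, 114, 372, 160], 0.67), ([289, 176, 364, 222], 0.6)]
setting_block_center [([447, 189, 484, 229], 0.97)]
ticket_slot_insert [([438, 247, 467, 289], 0.95)]
solenoid [([169, 184, 200, 226], 0.96), ([269, 110, 376, 159], 0.68), ([288, 175, 362, 226], 0.18)]
rubber_foot_1 [([176, 130, 202, 158], 0.7), ([156, 260, 186, 285], 0.55)]
scene {'fx': 379.62671002229274, 'fy': 379.62671002229274, 'cx': 319.0323026048993, 'cy': 199.38146847337083, 'k1': 0.008458243015812938} [[-0.4067  0.6475 -0.6445  1.2156]
 [ 0.9136  0.2914 -0.2837  0.2895]
 [ 0.0041 -0.7042 -0.71    0.7523]
 [ 0.      0.      0.      1.    ]]
```

View pics/top1.png

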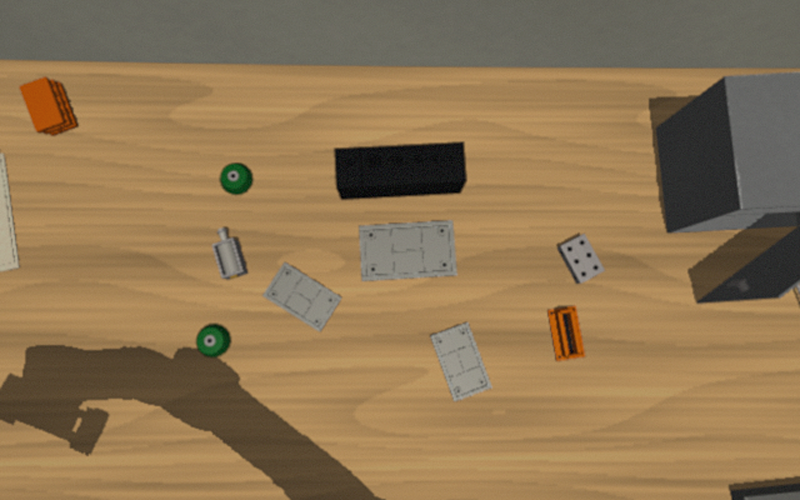

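View pics/scene1.png

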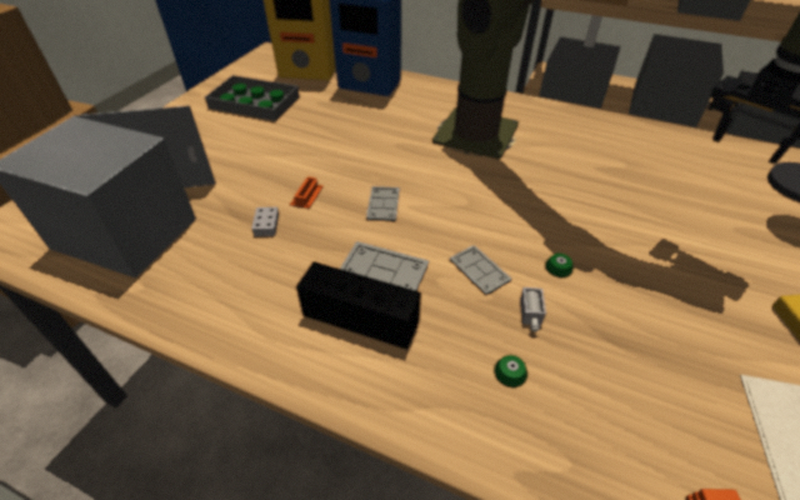

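The top view shows the largest plate at about (407,250) in the scaled picture. The block is above it, the setting block is at (580,258), and the insert is at (566,333). I'll measure the outlines and check the finger shape next.

```bash
python3 - <<'E'
from h import *
np.set_printoptions(precision=4,suppress=True)
im=snapshot('top'); c=get_calibration('top')
g=im.astype(int); sat=g.max(2)-g.min(2)
def rect(box,mask,z,name):
    l,t,R,b=box; m=np.zeros(mask.shape,np.uint8); m[t:b,l:R]=mask[t:b,l:R]
    n,lab,st,_=cv2.connectedComponentsWithStats(m); k=1+np.argmax(st[1:,4])
    pts=np.argwhere(lab==k)[:,::-1]
    w=np.array([at(c,u,v,z)[:2] for u,v in pts],np.float32)
    rc=cv2.minAreaRect(w*1000); print(name,rc, 'corners',cv2.boxPoints(rc).tolist())
gray=((sat<45)&(g.mean(2)>95)).astype(np.uint8)
rect((280,170,372,228),gray,0.012,'plate')
rect((440,182,490,232),((sat<45)).astype(np.uint8),0.025,'setting')
blk=(g.mean(2)<32).astype(np.uint8)
rect((260,105,380,165),blk,0.09,'block')
b=im[100:235,255:500]; save('topcrop',b,3)
w=snapshot('wrist'); s=im
save('wrist1',w)
print({k:v for k,v in get_calibration('wrist').items()})
E
```

```text
plate ((603.4569702148438, -15.430816650390625), (101.01978302001953, 170.99703979492188), 3.6010525226593018) corners [[547.6767578125, 66.72642517089844], [558.4168701171875, -103.93299865722656], [659.2371826171875, -97.58805847167969], [648.4970703125, 73.07136535644531]]
setting ((587.7352905273438, -321.5786437988281), (78.8763427734375, 57.408145904541016), 27.199190139770508) corners [[539.537841796875, -314.0751953125], [565.7783203125, -365.13531494140625], [635.9327392578125, -329.08209228515625], [609.6922607421875, -278.02197265625]]
block ((728.0371704101562, -1.6729965209960938), (84.8150863647461, 214.6234588623047), 3.3499205112457275) corners [[679.4314575195312, 102.97733306884766], [691.9727172851562, -111.2793960571289], [776.6428833007812, -106.32332611083984], [764.1016235351562, 107.93340301513672]]
{'fx': 275.48505712292945, 'fy': 275.48505712292945, 'cx': 316.4881869997556, 'cy': 199.8514824539817, 'k1': -0.004842193916670657, 'T': array([[ 0.3744,  0.8967,  0.2363,  0.1748],
       [ 0.9273, -0.3617, -0.0965,  0.6029],
       [-0.0011,  0.2553, -0.9669,  0.3849],
       [ 0.    ,  0.    ,  0.    ,  1.    ]])}
```

View pics/topcrop.png

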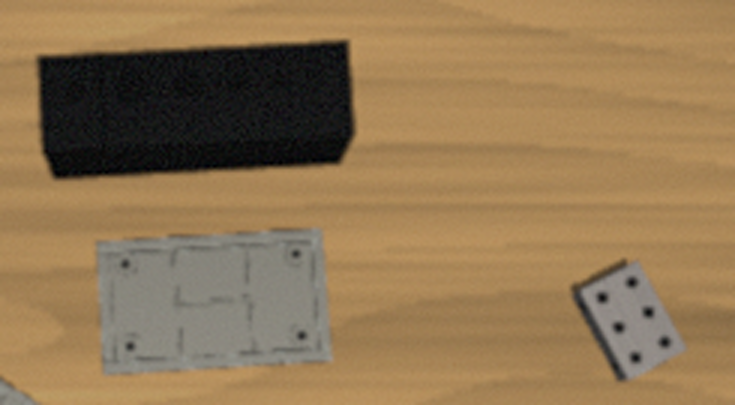

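View pics/wrist1.png

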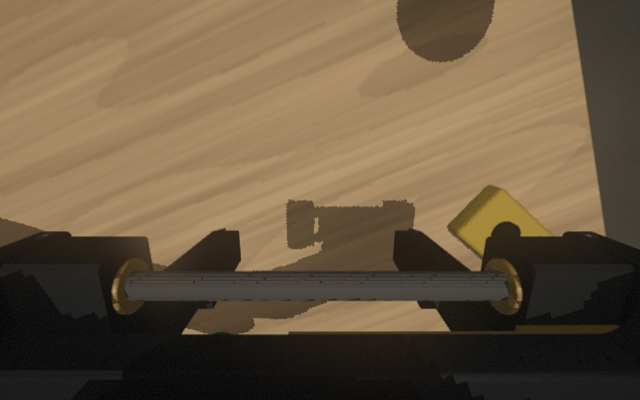

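Top crop: the block's lower front edge runs from (55,178) to (340,163), and the plate's near edge from (105,372) to (330,360). The setting block's top is around (630,320). The wrist picture shows two plain fingers with blunt tips. Next I work out the block pose and the approach.

```bash
cat >> h.py <<'E'
from scipy.spatial.transform import Rotation as Rn
PSI=np.radians(3.6)
def tool(theta,psi=PSI,sgn=1):
    "theta: tilt from straight down toward +x(fence normal), deg"
    t=np.radians(theta); n=np.array([np.cos(psi),np.sin(psi),0]); l=np.array([-np.sin(psi),np.cos(psi),0])*sgn
    d=np.sin(t)*n+np.array([0,0,-np.cos(t)]); return Rn.from_matrix(np.c_[np.cross(d,l),d,l])
def row(p,R,p0,R0):
    return np.r_[R0.inv().apply(np.array(p)-p0), (R0.inv()*R).as_rotvec()/np.pi]
E
python3 - <<'E'
from h import *
np.set_printoptions(precision=4,suppress=True)
c=get_calibration('top')
px=lambda u,v:(u/3+255,v/3+100)
a=at(c,*px(55,178),0); b=at(c,*px(340,163),0); print('fence',a,b,np.degrees(np.arctan2(b[0]-a[0],a[1]-b[1])))
for u,v in [(38,57),(348,41),(48,143),(352,131)]: print('top',at(c,*px(u,v),.09))
for u,v in [(105,374),(330,361),(97,242),(320,229)]: print('plate',at(c,*px(u,v),.012))
for u,v in [(577,287),(637,260),(685,350),(624,380)]: print('set',at(c,*px(u,v),.025))
s=r.get_state(); R0=Rn.from_quat(s['eef_rot']); p0=np.array(s['tool_pos']); print(R0.as_matrix())
for sg in (1,-1): print(sg,row([.50,-.02,.10],tool(0,sgn=sg),p0,R0))
E
```

```text
fence [0.6979 0.1041 0.    ] [ 0.7106 -0.1134  0.    ] 3.3377363319783617
top [0.7641 0.1085 0.09  ]
top [ 0.7772 -0.1092  0.09  ]
top [0.7026 0.1008 0.09  ]
top [ 0.7123 -0.1113  0.09  ]
plate [0.5476 0.0643 0.012 ]
plate [ 0.5575 -0.1028  0.012 ]
plate [0.6466 0.0711 0.012 ]
plate [ 0.6571 -0.0963  0.012 ]
set [ 0.6116 -0.2854  0.025 ]
set [ 0.632  -0.3308  0.025 ]
set [ 0.5648 -0.3638  0.025 ]
set [ 0.5426 -0.3178  0.025 ]
[[ 0.9272  0.      0.3745]
 [-0.3745  0.      0.9272]
 [-0.     -1.      0.    ]]
1 [ 0.4711  0.0992 -0.4563 -0.     -0.1422 -0.    ]
-1 [ 0.4711  0.0992 -0.4563  0.      0.8578 -0.    ]
```

```bash
sed -i 's/radians(3.6)/radians(3.4)/' h.py; R='[0.471,0.099,-0.456,0,-0.142,0]'; python3 -m handwheel '[[[0.471,0.05,-0.456,0,-0.142,0],[0.471,0.05,-0.456,0,-0.142,0],[0.471,0.05,-0.456,0,-0.142,0],[0.471,0.05,-0.456,0,-0.142,0],[0.471,0.05,-0.456,0,-0.142,0],[0.471,0.05,-0.456,0,-0.142,0],[0.471,0.05,-0.456,0,-0.142,0],[0.471,0.05,-0.456,0,-0.142,0],[0.471,0.05,-0.456,0,-0.142,0],[0.471,0.05,-0.456,0,-0.142,0],[0.471,0.05,-0.456,0,-0.142,0],[0.471,0.05,-0.456,0,-0.142,0]]]' 1
cat > go.py <<'E'
import sys,json
from h import *
np.set_printoptions(precision=4,suppress=True)
# args: list of [u(along fence normal, tip dist before fence), v(along fence), z, theta]
F=np.array([.7048,-.015]); 
def W(u,v,z,psi=PSI): return np.array([F[0]-u*np.cos(psi)-v*np.sin(psi),F[1]-u*np.sin(psi)+v*np.cos(psi),z])
def UV(p,psi=PSI):
    e=np.array(p[:2])-F; return -(e[0]*np.cos(psi)+e[1]*np.sin(psi)), -e[0]*np.sin(psi)+e[1]*np.cos(psi)
def state():
    s=r.get_state(); p=np.array(s['tool_pos']); print('t%.2f'%s['clock'],'uvz',np.r_[UV(p),p[2]],'d',Rn.from_quat(s['eef_rot']).as_matrix()[:,1],'F',np.array(s['contact_force']),'M',np.array(s['moment']),'op %.3f'%s['opening']); return p,Rn.from_quat(s['eef_rot'])
if __name__=='__main__':
    p0,R0=state()
    for a in json.loads(sys.argv[1]): print(row(W(*a[:3]),tool(a[3]),p0,R0))
E
python3 go.py '[[0.19,0,0.06,15],[0.19,0,0.005,15],[0.17,0,0.03,0],[0.17,0,0.004,0]]'
```

```text
clock: 1.5
tool_pos: [0.4371, 0.1221, 0.1613]
eef_rot: [-0.707, -0.022, 0.022, 0.707]
contact_force: [1.2, 0.1, 0.6]
opening: 0.997
t1.50 uvz [0.2591 0.1527 0.1613] d [ 0.0008  0.0003 -1.    ] F [1.2017 0.1359 0.5792] M [ 0.0258 -0.055   0.0695] op 0.997
[ 0.0685  0.1013 -0.153  -0.0002  0.001  -0.0831]
[ 0.0685  0.1563 -0.153  -0.0002  0.001  -0.0831]
[ 0.0885  0.1314 -0.153  -0.0001  0.001   0.0003]
[ 0.0885  0.1574 -0.153  -0.0001  0.001   0.0003]
```

```bash
python3 -m handwheel '[[[0.0685,0.10,-0.153,0,0.001,-0.067],[0.0685,0.10,-0.153,0,0.001,-0.067],[0.0685,0.10,-0.153,0,0.001,-0.067],[0.0685,0.10,-0.153,0,0.001,-0.067],[0.0685,0.10,-0.153,0,0.001,-0.067],[0.079,0.13,-0.153,0,0.001,-0.067],[0.079,0.13,-0.153,0,0.001,-0.067],[0.079,0.13,-0.153,0,0.001,-0.067]]]' 
python3 - <<'E'
from h import *
from go import *
p,R=state(); c=get_calibration('wrist'); im=snapshot('wrist'); save('wrist2',im)
for a in [(.152,.085),(.152,-.085),(.0,.1),(.0,-.1)]: print(proj(c,W(*a,.012 if a[0] else 0)))
print(proj(c,p))
E
python3 go.py '[[0.175,0,0.0025,12],[0.155,0,0.0025,12],[0.095,0,0.0025,12]]'
```

```text
clock: 2.17
tool_pos: [0.5036, 0.0006, 0.0659]
eef_rot: [0.705, 0.091, 0.048, -0.701]
contact_force: [0.1, -0.3, 1.5]
opening: 0.997
t2.17 uvz [0.2    0.0275 0.0659] d [ 0.1958  0.0001 -0.9807] F [ 0.0545 -0.3268  1.5395] M [-0.0134  0.1555 -0.0113] op 0.997
(np.float64(378.3910409188295), np.float64(235.73644613367617))
(np.float64(202.2163506702659), np.float64(234.36566238960825))
(np.float64(376.4469778022165), np.float64(333.38037161347995))
(np.float64(216.1379557296337), np.float64(331.4667492208944))
(np.float64(318.31775643398015), np.float64(220.4598477492068))
t2.22 uvz [0.1996 0.0238 0.0639] d [ 0.195  -0.0036 -0.9808] F [ 1.0588 -3.0488 -1.4852] M [-0.1131  0.0926 -0.0215] op 1.000
[ 0.0121  0.0654 -0.0229  0.0048  0.0005 -0.0044]
[ 0.0317  0.0693 -0.0228  0.0048  0.0005 -0.0044]
[ 0.0906  0.0809 -0.0227  0.0048  0.0005 -0.0044]
```

View pics/wrist2.png

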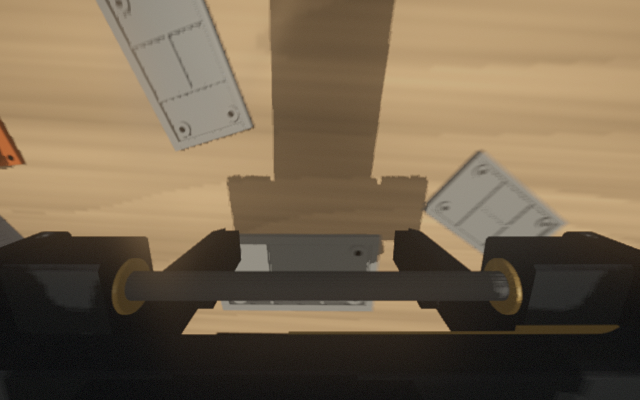

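The plate's near edge shows at row 235 between columns 238 and 382, as predicted. The way down in front of it is clear.

```bash
python3 -m handwheel '[[[0.011,0.056,-0.023,0.004,0,-0.004],[0.011,0.056,-0.023,0.004,0,-0.004],[0.011,0.056,-0.023,0.004,0,-0.004],[0.011,0.056,-0.023,0.004,0,-0.004],[0.011,0.056,-0.023,0.004,0,-0.004]]]' >/dev/null
python3 go.py '[[0.175,0,0.003,12],[0.155,0,0.003,12],[0.115,0,0.003,12]]'
```

```text
t2.63 uvz [0.1796 0.0056 0.0146] d [ 0.2052  0.0135 -0.9786] F [-0.2706  0.2716  0.2493] M [ 0.0853  0.2299 -0.0621] op 1.003
[ 0.0021  0.0123 -0.0056 -0.0004  0.0015 -0.0007]
[ 0.0217  0.0164 -0.0057 -0.0004  0.0015 -0.0007]
[ 0.0608  0.0247 -0.0059 -0.0004  0.0015 -0.0007]
```

```bash
python3 -m handwheel '[[[0.002,0.012,-0.005,0,0.001,0],[0.002,0.012,-0.005,0,0.001,0],[0.002,0.012,-0.005,0,0.001,0]]]' >/dev/null
python3 go.py '[[0.155,0,0.003,12],[0.115,0,0.003,12]]'
```

```text
t2.88 uvz [0.1748 0.0003 0.0035] d [ 0.2061  0.0128 -0.9784] F [-0.1203 -0.1847  0.8336] M [0.0156 0.1642 0.0441] op 1.000
[ 0.0192  0.0045 -0.0003 -0.0002  0.0006 -0.0004]
[ 0.0584  0.0128 -0.0004 -0.0002  0.0006 -0.0004]
```

```bash
python3 -m handwheel '[[[0.006,0.0017,0,0,0,0],[0.010,0.0026,0,0,0,0],[0.014,0.0035,0,0,0,0],[0.018,0.0043,0,0,0,0],[0.022,0.0052,0,0,0,0],[0.026,0.006,0,0,0,0],[0.030,0.0069,0,0,0,0],[0.034,0.0077,0,0,0,0],[0.038,0.0086,0,0,0,0],[0.042,0.0094,0,0,0,0],[0.045,0.010,0,0,0,0],[0.045,0.010,0,0,0,0]]]' >/dev/null
python3 go.py '[[0.115,0,0.003,12],[0.105,0,0.003,12]]'
```

```text
t3.88 uvz [ 0.1277 -0.0004  0.0019] d [ 0.2066  0.0124 -0.9783] F [ 0.1258 -0.5236 -0.1889] M [0.0277 0.2183 0.0076] op 1.000
[ 0.0126  0.0015  0.0004 -0.      0.0003 -0.0003]
[ 0.0224  0.0036  0.0003 -0.      0.0003 -0.0003]
```

```bash
python3 -m handwheel '[[[0.002,-0.0008,0,0,0,0],[0.005,-0.0002,0,0,0,0],[0.008,0.0005,0,0,0,0],[0.011,0.0012,0,0,0,0],[0.014,0.0018,0,0,0,0]]]' >/dev/null
python3 - <<'E'
from h import *
from go import *
state(); im=snapshot('top'); save('top2',im[100:240,255:495],3)
E
```

```text
t4.30 uvz [ 0.1146 -0.0005  0.0029] d [ 0.2055  0.0126 -0.9786] F [-0.0644 -0.6377  0.3194] M [ 0.0319  0.2059 -0.0272] op 1.000
```

View pics/top2.png

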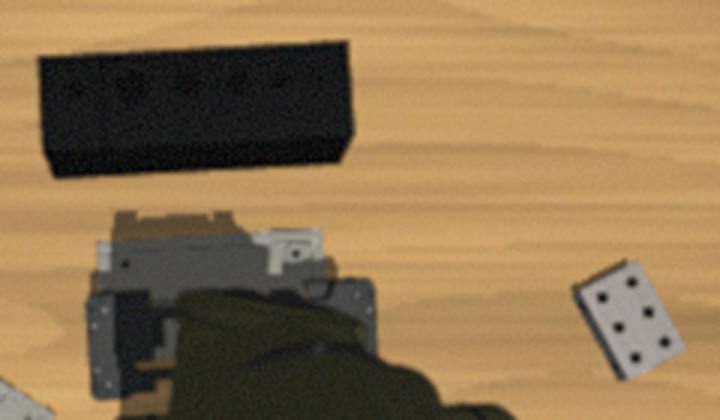

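The plate has not moved in the picture (far edge still at (97,242)–(320,229)), yet the fingers have passed its near edge. I'll look from the side.

```bash
python3 - <<'E'
from h import *
from go import *
p,R=state(); c=get_calibration('scene'); im=snapshot('scene'); 
u,v=proj(c,p); print(u,v); u=int(u);v=int(v)
save('scene2',im[v-70:v+70,u-95:u+95],4)
ct=get_calibration('top'); print(proj(ct,p)); l=R.as_matrix()[:,2]
for q in (p+.044*l,p-.044*l): print('fing',proj(c,q)[0]-u+95,proj(c,q)[1]-v+70)
for q in (W(.152,.085,.012),W(.152,-.085,.012),W(.052,.085,.012),W(.052,-.085,.012)): print((proj(c,q)[0]-u+95)*4,(proj(c,q)[1]-v+70)*4)
E
```

```text
t4.35 uvz [ 0.1138 -0.0005  0.0031] d [ 0.2063  0.0128 -0.9784] F [ 0.0014 -0.0081 -0.7815] M [0.0179 0.1398 0.0228] op 1.001
306.4317557771688 211.44983415566034
(np.float64(328.7852917081753), np.float64(205.716160834926))
fing 110.75160440921826 74.73371336136165
fing 80.43043184704169 66.25547252374457
520.7158742508914 266.93050587094945
289.7745087628309 204.2608580609442
470.88927096139037 374.8016999350326
226.70454372987683 303.47588495535354
```

View pics/scene2.png

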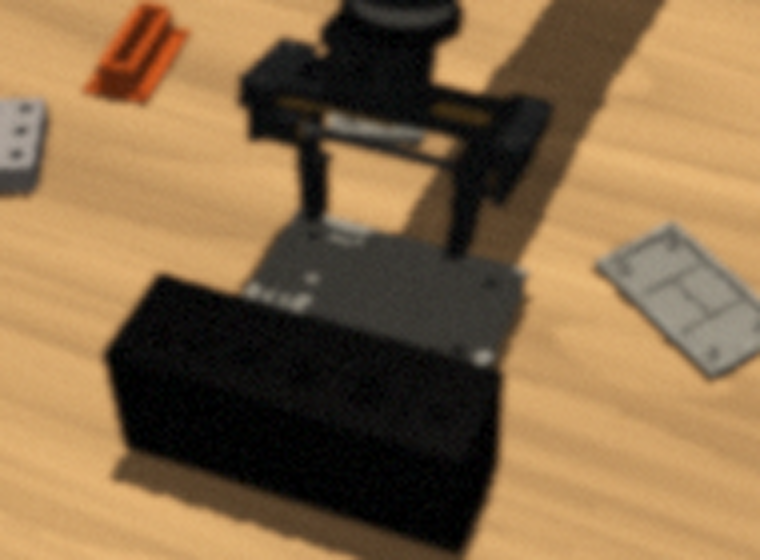

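```bash
python3 - <<'E'
from h import *
from go import *
p,R=state(); c=get_calibration('wrist'); im=snapshot('wrist'); save('wrist3',im)
for q in (W(.152,.085,.012),W(.152,-.085,.012),W(.052,.085,.012),W(.052,-.085,.012)): print(proj(c,q))
l=R.as_matrix()[:,2]
for q in (p+.044*l,p-.044*l): print('tip',proj(c,q))
E
```

```text
t4.40 uvz [ 0.1142 -0.0006  0.003 ] d [ 0.2061  0.0127 -0.9784] F [0.6644 0.1319 0.5517] M [-0.0025  0.1706 -0.067 ] op 1.002
(np.float64(456.664165493881), np.float64(175.4362047827173))
(np.float64(182.42609973914395), np.float64(175.51162967647443))
(np.float64(427.4970914543034), np.float64(294.6388846840927))
(np.float64(210.4295028285012), np.float64(294.6526595837605))
tip (np.float64(380.32613652691714), np.float64(220.50145553292333))
tip (np.float64(256.4045178161944), np.float64(220.43889824935334))
```

View pics/wrist3.png

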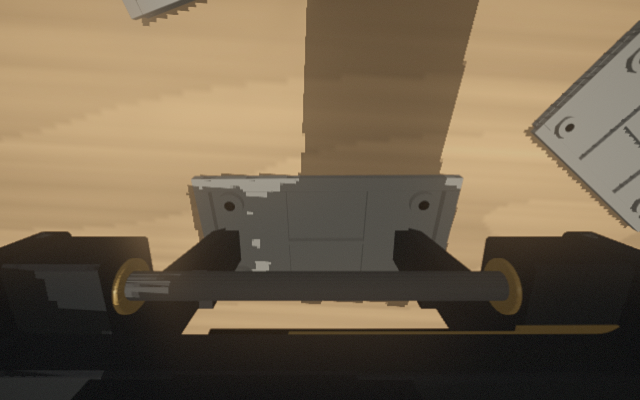

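The plate is unmoved, with its edge at row 176. The open fingertips show at (240,232–262) instead of the (256,220) expected for the TCP depth. So the open tips end about 40 mm short of the TCP and passed above the plate. I'll back off and push with shut fingers.

```bash
python3 -m handwheel '[[[0,-0.03,0,0,0,0],[-0.02,-0.06,0,0,0,0],[-0.06,-0.06,0,0,0,0],[-0.08,-0.06,0,0,0,0],[-0.08,-0.06,0,0,0,0],[-0.08,-0.06,0,0,0,0],[-0.08,-0.06,0,0,0,0],[-0.08,-0.06,0,0,0,0],[-0.08,-0.06,0,0,0,0],[-0.08,-0.06,0,0,0,0]]]' -1 20
python3 - <<'E'
from h import *
from go import *
p,R=state(); c=get_calibration('wrist'); im=snapshot('wrist'); save('wrist4',im[150:320,200:440],2)
print('tcp crop',[(a-b)*2 for a,b in zip(proj(c,p),(200,150))])
for k in (.02,.04): print(k,proj(c,p-k*R.as_matrix()[:,1]))
E
python3 go.py '[[0.175,0,0.004,12],[0.155,0,0.004,12]]'
```

```text
clock: 5.28
tool_pos: [0.5011, -0.0278, 0.0453]
eef_rot: [-0.701, -0.095, -0.053, 0.705]
contact_force: [-0.3, -0.1, 0.5]
opening: 0.266
t5.28 uvz [ 0.2041 -0.0007  0.0453] d [ 0.207   0.0123 -0.9783] F [-0.2619 -0.1025  0.4824] M [ 0.01    0.2654 -0.0163] op 0.266
tcp crop [np.float64(236.7086535424928), np.float64(140.9062277301271)]
0.02 (np.float64(318.5297606862282), np.float64(230.67869430388743))
0.04 (np.float64(318.7483810605983), np.float64(243.42314817753964))
t5.33 uvz [ 0.2043 -0.0006  0.0453] d [ 0.2068  0.0123 -0.9783] F [0.9359 0.7458 0.8746] M [0.002  0.1848 0.0355] op 0.225
[ 0.0201  0.0464  0.0006 -0.      0.0001 -0.0002]
[ 0.0397  0.0506  0.0006 -0.      0.0001 -0.0002]
```

View pics/wrist4.png

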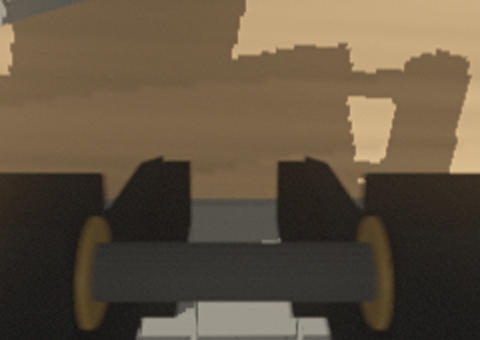

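```bash
cat > ok.py <<'E'
import sys
from go import *
p,R=state(); F=np.array(r.get_state()['contact_force']); sys.exit(int(np.linalg.norm(F)>float(sys.argv[1])))
E
python3 -m handwheel '[[[0.005,0.024,0,0,0,0],[0.010,0.043,0,0,0,0],[0.010,0.043,0,0,0,0],[0.010,0.043,0,0,0,0],[0.010,0.043,0,0,0,0],[0.010,0.043,0,0,0,0]]]' >/dev/null
python3 ok.py 5
python3 - <<'E'
from h import *
from go import *
p,R=state(); c=get_calibration('scene'); im=snapshot('scene'); 
u,v=proj(c,p); u=int(u);v=int(v)
save('scene3',im[v-70:v+50,u-80:u+80],4); print('tcp at',(80*4,70*4))
E
```

```text
t5.83 uvz [ 0.1868 -0.0006  0.006 ] d [ 0.2061  0.0124 -0.9785] F [-0.2035  0.2957  0.055 ] M [ 0.0466  0.2141 -0.0028] op 0.002
t5.83 uvz [ 0.1868 -0.0006  0.006 ] d [ 0.2061  0.0124 -0.9785] F [-0.2035  0.2957  0.055 ] M [ 0.0466  0.2141 -0.0028] op 0.002
tcp at (320, 280)
```

View pics/scene3.png

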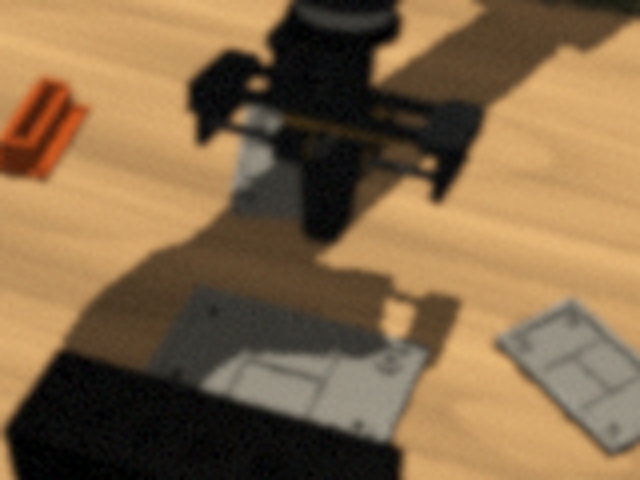

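The shut fingertips show at (322,240), while the reported TCP projects to (320,280). So the real tips sit about 40 mm behind the reported TCP. I'll feel for the desk to fix the offset.

```bash
L='>/dev/null'; python3 -m handwheel '[[[0.004,0.022,0,0,0,0],[0.004,0.022,0,0,0,0],[0.004,0.022,0,0,0,0]]]' >/dev/null; python3 ok.py 4 && python3 -m handwheel '[[[0.001,0.004,0,0,0,0],[0.001,0.004,0,0,0,0]]]' >/dev/null && python3 ok.py 4 && python3 -m handwheel '[[[0.0006,0.003,0,0,0,0],[0.0006,0.003,0,0,0,0]]]' >/dev/null && python3 ok.py 4 && python3 -m handwheel '[[[0.0006,0.003,0,0,0,0],[0.0006,0.003,0,0,0,0]]]' >/dev/null && python3 ok.py 4 && python3 -m handwheel '[[[0.0006,0.003,0,0,0,0],[0.0006,0.003,0,0,0,0]]]' >/dev/null && python3 ok.py 4 && python3 -m handwheel '[[[0.0006,0.003,0,0,0,0],[0.0006,0.003,0,0,0,0]]]' >/dev/null && python3 ok.py 4
```

```text
t6.13 uvz [ 0.1786 -0.0007 -0.0155] d [ 0.2049  0.0127 -0.9787] F [0.2914 1.0181 0.8307] M [0.0206 0.2009 0.0333] op 0.006
t6.30 uvz [ 0.1763 -0.0007 -0.0189] d [ 0.206   0.0124 -0.9785] F [-0.8857 -0.0647  1.4424] M [ 0.0438  0.1695 -0.0791] op 0.006
t6.47 uvz [ 0.175  -0.0007 -0.022 ] d [ 0.2059  0.0124 -0.9785] F [0.6007 0.0806 0.2397] M [-0.0048  0.191  -0.0592] op 0.000
t6.63 uvz [ 0.1738 -0.0007 -0.0251] d [ 0.2056  0.0125 -0.9786] F [ 0.1449 -0.5265 -0.3478] M [0.0328 0.1799 0.0136] op 0.003
t6.80 uvz [ 0.1727 -0.0007 -0.0281] d [ 0.2054  0.0125 -0.9786] F [ 0.2593 -0.6622  0.532 ] M [0.0377 0.1549 0.0346] op 0.005
t6.97 uvz [ 0.1714 -0.0007 -0.031 ] d [ 0.2054  0.0125 -0.9786] F [ 0.5085 -1.4253  0.2073] M [0.0048 0.2435 0.0122] op 0.008
```

```bash
for i in 1; do python3 -m handwheel '[[[0.0005,0.0025,0,0,0,0],[0.0005,0.0025,0,0,0,0]]]' >/dev/null && python3 ok.py 4 && python3 -m handwheel '[[[0.0004,0.002,0,0,0,0],[0.0004,0.002,0,0,0,0]]]' >/dev/null && python3 ok.py 4 && python3 -m handwheel '[[[0.0004,0.002,0,0,0,0],[0.0004,0.002,0,0,0,0]]]' >/dev/null && python3 ok.py 4 && python3 -m handwheel '[[[0.0004,0.002,0,0,0,0],[0.0004,0.002,0,0,0,0]]]' >/dev/null && python3 ok.py 4 && python3 -m handwheel '[[[0.0004,0.002,0,0,0,0],[0.0004,0.002,0,0,0,0]]]' >/dev/null && python3 ok.py 4 && python3 -m handwheel '[[[0.0004,0.002,0,0,0,0],[0.0004,0.002,0,0,0,0]]]' >/dev/null && python3 ok.py 4; done
```

```text
t7.13 uvz [ 0.1705 -0.0007 -0.0332] d [ 0.2054  0.0125 -0.9786] F [-0.5222  0.1041  0.0951] M [ 0.034   0.1539 -0.0029] op 0.005
t7.30 uvz [ 0.1696 -0.0008 -0.035 ] d [ 0.2055  0.0124 -0.9786] F [ 0.4585 -0.4487 -0.0364] M [ 0.0458  0.2436 -0.0351] op 0.007
t7.47 uvz [ 0.1691 -0.0006 -0.0365] d [ 0.2055  0.0126 -0.9786] F [-0.6983 -0.6646  3.8545] M [-0.0703  0.2951 -0.0366] op 0.003
t7.63 uvz [ 0.169  -0.0006 -0.0369] d [ 0.206   0.0122 -0.9785] F [-5.4358 -2.1583 19.4997] M [-0.348   0.6664 -0.0563] op 0.002
```

Desk contact came at TCP z = -36.2 mm, so the tip offset is 39 mm. I'll build that in, raise slightly, open partway for two-point contact, and push.

```bash
python3 - <<'E'
s=open('go.py').read()
s=s.replace("p=np.array(s['tool_pos']);","Rr=Rn.from_quat(s['eef_rot']); p=np.array(s['tool_pos'])-K*Rr.as_matrix()[:,1];")
s=s.replace("def W(","K=.039\ndef W(").replace("print(row(W(*a[:3]),tool(a[3]),p0,R0))","Rt=tool(a[3]); dd=R0.as_matrix()[:,1]; print(row(W(*a[:3])+K*Rt.as_matrix()[:,1],Rt,p0+K*dd,R0))")
open('go.py','w').write(s)
E
python3 -m handwheel '[[[-0.0006,-0.003,0,0,0,0],[-0.0006,-0.003,0,0,0,0],[-0.0006,-0.003,0,0,0,0],[-0.0006,-0.003,0,0,0,0]]]' 0.2 20 >/dev/null
python3 go.py '[[0.155,0,0.0035,12],[0.115,0,0.0035,12]]'
```

```text
t7.97 uvz [ 0.1773 -0.0007  0.0023] d [ 0.2055  0.0125 -0.9786] F [ 0.6778 -0.5009  0.8577] M [ 0.037   0.2154 -0.056 ] op 0.284
[ 0.0221  0.0034  0.0007 -0.0001  0.0001 -0.0006]
[ 0.0613  0.0116  0.0007 -0.0001  0.0001 -0.0006]
```

```bash
python3 -m handwheel '[[[0.004,0,0,0,0,0],[0.009,0.0007,0,0,0,0],[0.013,0.0016,0,0,0,0],[0.017,0.0024,0,0,0,0],[0.021,0.0032,0,0,0,0],[0.025,0.0041,0,0,0,0],[0.029,0.0049,0,0,0,0],[0.033,0.0058,0,0,0,0],[0.037,0.0066,0,0,0,0],[0.041,0.0075,0,0,0,0],[0.045,0.0083,0,0,0,0],[0.048,0.009,0,0,0,0]]]' >/dev/null; python3 ok.py 15 && python3 - <<'E'
from h import *
from go import *
im=snapshot('top'); c=get_calibration('top'); g=im.astype(int)
save('top4',im[100:240,255:495],3)
E
python3 go.py '[[0.115,0,0.0035,12],[0.11,0,0.0035,12]]'
```

```text
t8.97 uvz [ 0.1279 -0.0006  0.0036] d [ 0.206   0.0125 -0.9785] F [-1.531  -0.3614 -0.8509] M [-0.047   0.5364 -0.003 ] op 0.602
t9.02 uvz [ 0.1271 -0.0005  0.0037] d [ 0.2071  0.0124 -0.9782] F [-0.4104 -1.0174 -0.9438] M [0.0073 0.4394 0.0188] op 0.603
[ 0.0118  0.0028  0.0005 -0.      0.0002 -0.0002]
[ 0.0167  0.0038  0.0005 -0.      0.0002 -0.0002]
```

View pics/top4.png

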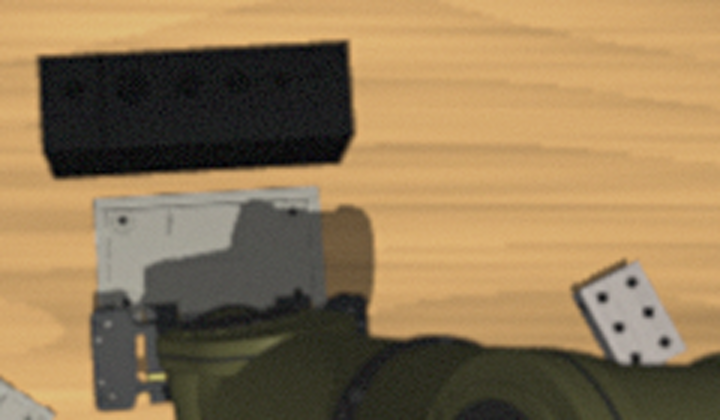

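The plate now slides: its far edge moved from row 242 to 198, still parallel to the block. I'll continue until it meets the fence.

```bash
python3 -m handwheel '[[[0.003,0.0006,0,0,0,0],[0.006,0.0013,0,0,0,0],[0.009,0.0019,0,0,0,0],[0.012,0.0025,0,0,0,0],[0.014,0.003,0,0,0,0],[0.016,0.0034,0,0,0,0]]]' >/dev/null; python3 ok.py 8 && python3 -m handwheel '[[[0.0015,0.0003,0,0,0,0],[0.002,0.0004,0,0,0,0]]]' >/dev/null;  python3 ok.py 8 && python3 -m handwheel '[[[0.0015,0.0003,0,0,0,0],[0.002,0.0004,0,0,0,0]]]' >/dev/null;  python3 ok.py 8 && python3 -m handwheel '[[[0.0015,0.0003,0,0,0,0],[0.002,0.0004,0,0,0,0]]]' >/dev/null;  python3 ok.py 8 && python3 -m handwheel '[[[0.0015,0.0003,0,0,0,0],[0.002,0.0004,0,0,0,0]]]' >/dev/null;  python3 ok.py 8
```

```text
t9.52 uvz [ 0.1119 -0.0007  0.0035] d [ 0.2056  0.0124 -0.9786] F [-3.1412 -0.1072  0.0137] M [-0.0292  0.7196  0.011 ] op 0.599
t9.68 uvz [ 0.1107 -0.0005  0.0034] d [ 0.2046  0.0126 -0.9788] F [-4.7091  0.0021  2.139 ] M [ 0.0667  1.0509 -0.0205] op 0.601
t9.85 uvz [ 0.1105 -0.0005  0.003 ] d [ 0.2018  0.0125 -0.9793] F [-8.0623 -0.7719  3.3142] M [-0.0441  1.7877  0.0399] op 0.601
t9.85 uvz [ 0.1105 -0.0005  0.003 ] d [ 0.2018  0.0125 -0.9793] F [-8.0623 -0.7719  3.3142] M [-0.0441  1.7877  0.0399] op 0.601
t9.85 uvz [ 0.1105 -0.0005  0.003 ] d [ 0.2018  0.0125 -0.9793] F [-8.0623 -0.7719  3.3142] M [-0.0441  1.7877  0.0399] op 0.601
```

The plate is against the fence at about 8 N. Next I plan the tipping arc.

```bash
cat > arc.py <<'E'
import sys,json
from go import *
U0=.0017
def tip(phi,th,e,press):
    a,t=np.radians(phi),np.radians(th); c,s=np.cos(a),np.sin(a)
    E=np.array([-(.1*c+.006*s),.006*c+.1*s]); n=np.array([np.cos(t),np.sin(t)]); d=np.array([np.sin(t),-np.cos(t)])
    q=E+e*d+press*n-.009*n
    return [U0-q[0],-.0005,q[1],th]
if __name__=='__main__':
    p0,R0=state(); dd=R0.as_matrix()[:,1]
    for a in json.loads(sys.argv[1]):
        b=tip(*a); Rt=tool(b[3]); print(np.array(b),row(W(*b[:3])+K*Rt.as_matrix()[:,1],Rt,p0+K*dd,R0).round(4))
E
python3 arc.py '[[0,12,0.001,0],[0,12,0.001,0.003],[3,17,0.001,0.003],[6,25,0.001,0.0025],[9,33,0.002,0.0025],[12,40,0.002,0.0025]]'
```

```text
t9.85 uvz [ 0.1105 -0.0005  0.003 ] d [ 0.2018  0.0125 -0.9793] F [-8.0623 -0.7719  3.3142] M [-0.0441  1.7877  0.0399] op 0.601
[ 0.1103 -0.0005  0.0032 12.    ] [ 0.0004 -0.0001  0.     -0.0002  0.0001 -0.0019]
[ 0.1074 -0.0005  0.0038 12.    ] [ 0.0034 -0.0001  0.     -0.0002  0.0001 -0.0019]
[ 0.1073 -0.0005  0.0085 17.    ] [ 0.0078 -0.0049  0.     -0.0002  0.0001 -0.0296]
[ 0.1072 -0.0005  0.0128 25.    ] [ 0.0141 -0.01    0.     -0.0002  0.0001 -0.0741]
[ 0.1058 -0.0005  0.0164 33.    ] [ 0.0215 -0.0148  0.     -0.0002  0.0001 -0.1185]
[ 0.1045 -0.0005  0.0209 40.    ] [ 0.028  -0.021   0.     -0.0002  0.0001 -0.1574]
```

```bash
python3 -m handwheel '[[[0.0012,-0.0012,0,0,0,-0.007],[0.0023,-0.0024,0,0,0,-0.014],[0.0034,-0.0036,0,0,0,-0.021],[0.0044,-0.0048,0,0,0,-0.028],[0.0044,-0.0048,0,0,0,-0.028]]]' >/dev/null; python3 arc.py '[[3,17,0.001,0],[3,17,0.001,0.003],[6,25,0.001,0.0025],[9,33,0.002,0.0025],[12,40,0.002,0.0025]]'
```

```text
t10.27 uvz [ 0.1103 -0.0011  0.0073] d [ 0.2875  0.0183 -0.9576] F [-4.3896 -0.5147 -2.7334] M [-0.0557  1.419  -0.0341] op 0.600
[ 0.1102 -0.0005  0.0076 17.    ] [ 0.0004 -0.0003  0.0006 -0.0004 -0.0002 -0.0014]
[ 0.1073 -0.0005  0.0085 17.    ] [ 0.0034 -0.0003  0.0006 -0.0004 -0.0002 -0.0014]
[ 0.1072 -0.0005  0.0128 25.    ] [ 0.0101 -0.0048  0.0006 -0.0004 -0.0002 -0.0459]
[ 0.1058 -0.0005  0.0164 33.    ] [ 0.0179 -0.009   0.0006 -0.0004 -0.0003 -0.0903]
[ 0.1045 -0.0005  0.0209 40.    ] [ 0.0249 -0.0146  0.0006 -0.0004 -0.0003 -0.1292]
```

The lip is carrying on the fingers (Fz about -2.7 N). I'll continue the arc.

```bash
python3 -m handwheel '[[[0.0034,-0.0022,0,0,0,-0.022],[0.0067,-0.0045,0,0,0,-0.0445],[0.0106,-0.0066,0,0,0,-0.067],[0.0145,-0.0087,0,0,0,-0.089],[0.018,-0.0115,0,0,0,-0.1085],[0.0215,-0.0143,0,0,0,-0.128],[0.0215,-0.0143,0,0,0,-0.128]]]' >/dev/null; python3 arc.py '[[12,40,0.002,0],[12,40,0.002,0.0025],[16,46,0.003,0.0025],[20,52,0.003,0.0025],[25,58,0.003,0.0025],[30,60,0.003,0.0025]]'
```

```text
t10.85 uvz [ 0.1077 -0.0015  0.0181] d [ 0.6375  0.0375 -0.7695] F [-0.5923 -0.4239 -0.9545] M [-0.0032  0.637   0.0343] op 0.599
[ 0.1064 -0.0005  0.0193 40.    ] [ 0.002  -0.0001  0.001   0.0001  0.0002 -0.0017]
[ 0.1045 -0.0005  0.0209 40.    ] [ 0.0045 -0.0001  0.001   0.0001  0.0002 -0.0017]
[ 0.1018 -0.0005  0.0266 46.    ] [ 0.0142 -0.003   0.001   0.0001  0.0002 -0.0351]
[ 0.0994 -0.0005  0.0329 52.    ] [ 0.0241 -0.0069  0.001   0.0001  0.0002 -0.0684]
[ 0.0958 -0.0005  0.0406 58.    ] [ 0.0357 -0.0117  0.0009  0.0001  0.0002 -0.1017]
[ 0.092  -0.0005  0.0481 60.    ] [ 0.0447 -0.0154  0.0009  0.0001  0.0002 -0.1128]
```

```bash
cat > chk.py <<'E'
import sys
from arc import *
def P(xp,v,zp,phi):
    a=np.radians(phi); c,s=np.cos(a),np.sin(a); u,w=(xp-50)/1e3,(zp-12)/1e3
    return W(U0-(u*c+w*s),v,.012*c-u*s+w*c)
if __name__=='__main__':
    p,R=state(); cam=sys.argv[1]; c=get_calibration(cam); im=snapshot(cam); g=im.astype(int)
    save(sys.argv[2],im)
    for v in (.07,-.07):
        for phi in map(float,sys.argv[3:]): print(v,phi,'lip top',np.round(proj(c,P(-50,v,12,phi))),'lip low',np.round(proj(c,P(-50,v,6,phi))),'front',np.round(proj(c,P(50,v,12,phi))))
        u=int(proj(c,P(-50,v,12,float(sys.argv[3])))[0]); u=max(0,min(639,u))
        col=im[:,u]; print('col',u,[(i,col[i].tolist()) for i in range(0,400,8)])
E
python3 chk.py top t5 0 6 12 | grep -v col; python3 chk.py wrist w5 0 6 12
```

```text
t10.85 uvz [ 0.1077 -0.0015  0.0181] d [ 0.6375  0.0375 -0.7695] F [-0.5923 -0.4239 -0.9545] M [-0.0032  0.637   0.0343] op 0.599
0.07 0.0 lip top [297. 202.] lip low [297. 202.] front [295. 158.]
0.07 6.0 lip top [297. 201.] lip low [297. 201.] front [295. 158.]
0.07 12.0 lip top [297. 200.] lip low [297. 200.] front [295. 158.]
-0.07 0.0 lip top [359. 198.] lip low [359. 198.] front [356. 155.]
-0.07 6.0 lip top [360. 197.] lip low [360. 198.] front [356. 155.]
-0.07 12.0 lip top [360. 196.] lip low [360. 197.] front [356. 155.]
t10.90 uvz [ 0.1059 -0.0012  0.0191] d [ 0.6386  0.0373 -0.7687] F [ 0.8721 -0.447  -0.5564] M [-0.0419  0.5699 -0.0232] op 0.597
0.07 0.0 lip top [437. 236.] lip low [435. 227.] front [397. 289.]
0.07 6.0 lip top [442. 252.] lip low [439. 243.] front [397. 289.]
0.07 12.0 lip top [445. 270.] lip low [443. 260.] front [397. 289.]
col 437 [(0, [127, 104, 77]), (8, [129, 107, 79]), (16, [130, 107, 79]), (24, [129, 107, 78]), (32, [131, 108, 80]), (40, [134, 110, 80]), (48, [142, 117, 86]), (56, [146, 120, 89]), (64, [147, 120, 89]), (72, [146, 120, 88]), (80,
[... 1499 characters left out ...]
(144, [137, 113, 83]), (152, [142, 118, 88]), (160, [137, 113, 83]), (168, [144, 119, 88]), (176, [219, 189, 145]), (184, [228, 198, 153]), (192, [140, 116, 85]), (200, [142, 118, 88]), (208, [139, 115, 85]), (216, [229, 198, 155]), (224, [138, 115, 91]), (232, [141, 133, 122]), (240, [68, 54, 46]), (248, [65, 52, 43]), (256, [63, 53, 45]), (264, [108, 86, 56]), (272, [72, 64, 58]), (280, [70, 65, 60]), (288, [73, 69, 63]), (296, [69, 65, 61]), (304, [62, 52, 36]), (312, [33, 32, 31]), (320, [31, 31, 32]), (328, [32, 32, 29]), (336, [34, 34, 35]), (344, [33, 32, 32]), (352, [30, 30, 30]), (360, [32, 33, 31]), (368, [28, 28, 29]), (376, [29, 27, 30]), (384, [29, 30, 30]), (392, [27, 28, 31])]
```

The pixel rows (lip face at 226–238) show the plate back at 0 degrees, so the fingers slipped over the lip. I'll back off and retry lower, with a smaller tilt for a deeper hook and more press before turning.

```bash
python3 go.py '[[0.130,-0.0005,0.035,25],[0.135,-0.0005,0.02,5],[0.135,-0.0005,0.004,5]]'
```

```text
t10.95 uvz [ 0.1045 -0.001   0.0203] d [ 0.6405  0.0371 -0.767 ] F [-0.1809 -0.8755  0.5276] M [-0.0308  0.5476  0.0508] op 0.602
[-0.0202 -0.029   0.0005  0.0003  0.0001  0.0828]
[-0.0459 -0.0264  0.0005  0.0003  0.      0.194 ]
[-0.0562 -0.0141  0.0006  0.0003  0.      0.194 ]
```

```bash
python3 -m handwheel '[[[-0.01,-0.0145,0,0,0,0.04],[-0.02,-0.029,0,0,0,0.08],[-0.033,-0.028,0.0005,0,0,0.12],[-0.046,-0.0264,0.0005,0,0,0.16],[-0.046,-0.0264,0.0005,0,0,0.194],[-0.056,-0.0141,0.0005,0,0,0.194],[-0.056,-0.0141,0.0005,0,0,0.194],[-0.056,-0.0141,0.0005,0,0,0.194]]]' >/dev/null; python3 go.py '[[0.135,-0.0005,0.0015,5],[0.1125,-0.0005,0.0015,5]]'; python3 arc.py '[[0,5,0.004,0]]'
```

```text
t11.62 uvz [ 0.134  -0.0014  0.0076] d [ 0.1029 -0.0014 -0.9947] F [-0.0499 -0.0565  0.0438] M [ 0.008   0.1474 -0.0257] op 0.596
[-0.0022  0.006   0.0013  0.0024  0.0007  0.0049]
[0.0201 0.0083 0.0013 0.0024 0.0007 0.0049]
t11.62 uvz [ 0.134  -0.0014  0.0076] d [ 0.1029 -0.0014 -0.9947] F [-0.0499 -0.0565  0.0438] M [ 0.008   0.1474 -0.0257] op 0.596
[ 0.1103 -0.0005  0.0012  5.    ] [0.0223 0.0088 0.0013 0.0024 0.0007 0.0049]
```

```bash
python3 -m handwheel '[[[0,0,0,0,0,0],[0,0,0,0,0,0]]]' >/dev/null; python3 go.py '[[0.135,-0.0005,0.0018,5],[0.1135,-0.0005,0.0015,5]]'
```

```text
t11.78 uvz [ 0.1345 -0.0023  0.0067] d [ 0.1043 -0.0018 -0.9945] F [-0.1868  0.0928 -0.5204] M [-0.0336  0.1031  0.0482] op 0.599
[-0.0017  0.0048  0.0021  0.0025 -0.0001  0.0054]
[ 0.0197  0.0074  0.0022  0.0025 -0.0001  0.0054]
```

```bash
python3 -m handwheel '[[[-0.002,0.0048,0.002,0.0025,0,0.005],[-0.002,0.0048,0.002,0.0025,0,0.005],[-0.002,0.0048,0.002,0.0025,0,0.005]]]' >/dev/null; python3 go.py '[[0.117,-0.0005,0.0015,5],[0.1095,-0.0005,0.0015,5],[0.107,-0.0005,0.0015,5]]'
```

```text
t12.03 uvz [ 0.1384 -0.0012  0.0008] d [ 0.0834  0.0043 -0.9965] F [-0.4339  1.2809  0.6667] M [ 0.0963  0.0677 -0.0387] op 0.594
[ 0.0215  0.0011  0.0007  0.0002  0.0003 -0.0012]
[ 0.029   0.0017  0.0007  0.0002  0.0003 -0.0012]
[ 0.0315  0.0019  0.0007  0.0002  0.0003 -0.0012]
```

```bash
python3 -m handwheel '[[[0.008,0,0,0,0,0],[0.014,0.0005,0.0005,0,0,0],[0.02,0.001,0.0005,0,0,0],[0.024,0.0015,0.0005,0,0,0],[0.027,0.0017,0.0005,0,0,0],[0.029,0.0018,0.0005,0,0,0]]]' >/dev/null; python3 ok.py 9 && python3 -m handwheel '[[[0.002,0.0002,0,0,0,0],[0.002,0.0002,0,0,0,0]]]' >/dev/null;  python3 ok.py 9 && python3 -m handwheel '[[[0.0015,0.0002,0,0,0,0],[0.0015,0.0002,0,0,0,0]]]' >/dev/null; python3 ok.py 9 &&  python3 -m handwheel '[[[0.0015,0.0002,0,0,0,0],[0.0015,0.0002,0,0,0,0]]]' >/dev/null; python3 ok.py 9
```

```text
t12.53 uvz [ 0.1112 -0.0008  0.0006] d [ 0.0786  0.0032 -0.9969] F [-6.2225  0.1387  6.2262] M [0.003  1.2934 0.0828] op 0.603
t12.70 uvz [ 0.111  -0.0009  0.0005] d [ 0.0758  0.0026 -0.9971] F [-8.1278 -0.2656  7.583 ] M [-0.0124  1.6323  0.0402] op 0.601
t12.70 uvz [ 0.111  -0.0009  0.0005] d [ 0.0758  0.0026 -0.9971] F [-8.1278 -0.2656  7.583 ] M [-0.0124  1.6323  0.0402] op 0.601
t12.70 uvz [ 0.111  -0.0009  0.0005] d [ 0.0758  0.0026 -0.9971] F [-8.1278 -0.2656  7.583 ] M [-0.0124  1.6323  0.0402] op 0.601
```

```bash
python3 -m handwheel '[[[0.002,-0.001,0,0,0,0],[0.002,-0.002,0,0,0,0],[0.002,-0.003,0,0,0,0],[0.002,-0.004,0,0,0,0],[0.002,-0.004,0,0,0,0]]]' >/dev/null; python3 ok.py 30 && python3 -m handwheel '[[[0.0003,-0.001,0,0,0,0],[0.0003,-0.002,0,0,0,0],[0.0003,-0.002,0,0,0,0]]]' >/dev/null; python3 ok.py 30;  python3 -m handwheel '[[[0.0003,-0.001,0,0,0,0],[0.0003,-0.002,0,0,0,0],[0.0003,-0.002,0,0,0,0]]]' >/dev/null; python3 ok.py 30; python3 chk.py wrist w6 0 3 6 | cut -c1-90; python3 - <<'E'
import cv2
im=cv2.imread('pics/w6.png')
for u in (225,410): print([ (i,im[i,u].tolist()) for i in range(180,300,5)])
E
```

```text
t13.12 uvz [ 0.1109 -0.0008  0.0032] d [ 0.0726  0.0029 -0.9974] F [-7.413   1.1098 -0.6007] M [ 0.0869  1.6693 -0.0484] op 0.601
t13.37 uvz [ 0.1109 -0.0007  0.0052] d [ 0.0724  0.0028 -0.9974] F [-8.1573  0.6678 -2.6159] M [ 0.1266  1.7521 -0.0562] op 0.605
t13.62 uvz [ 0.1108 -0.0008  0.0072] d [ 0.0722  0.0027 -0.9974] F [-8.1816  0.3871 -1.8765] M [ 0.1731  1.7152 -0.0242] op 0.603
t13.62 uvz [ 0.1108 -0.0008  0.0072] d [ 0.0722  0.0027 -0.9974] F [-8.1816  0.3871 -1.876
0.07 0.0 lip top [443. 261.] lip low [439. 256.] front [421. 388.]
0.07 3.0 lip top [447. 267.] lip low [443. 260.] front [421. 388.]
0.07 6.0 lip top [452. 273.] lip low [447. 265.] front [421. 388.]
col 443 [(0, [191, 160, 121]), (8, [191, 162, 121]), (16, [196, 167, 124]), (24, [195, 165
-0.07 0.0 lip top [197. 261.] lip low [201. 255.] front [218. 388.]
-0.07 3.0 lip top [193. 266.] lip low [198. 260.] front [218. 388.]
-0.07 6.0 lip top [189. 272.] lip low [194. 265.] front [218. 388.]
col 197 [(0, [108, 89, 63]), (8, [108, 87, 62]), (16, [111, 90, 65]), (24, [114, 92, 67]),
[(180, [68, 93, 114]), (185, [68
[... 325 characters left out ...]
 [25, 29, 31]), (265, [29, 31, 35]), (270, [29, 31, 34]), (275, [68, 73, 76]), (280, [66, 70, 73]), (285, [72, 76, 78]), (290, [90, 97, 98]), (295, [88, 92, 96])]
[(180, [140, 184, 215]), (185, [139, 182, 212]), (190, [135, 178, 208]), (195, [133, 176, 207]), (200, [132, 175, 205]), (205, [128, 171, 201]), (210, [101, 139, 166]), (215, [72, 101, 125]), (220, [74, 101, 124]), (225, [72, 100, 122]), (230, [69, 97, 119]), (235, [69, 94, 116]), (240, [67, 93, 114]), (245, [67, 93, 115]), (250, [68, 94, 115]), (255, [32, 40, 49]), (260, [30, 36, 43]), (265, [26, 32, 39]), (270, [34, 39, 43]), (275, [69, 75, 80]), (280, [61, 66, 69]), (285, [86, 91, 94]), (290, [92, 98, 102]), (295, [89, 94, 97])]
```

```bash
cat > side.py <<'E'
import sys
from chk import *
def side(name,rows,phis,new=True):
    c=get_calibration('wrist')
    if new: im=snapshot('wrist'); save(name,im)
    else: im=cv2.imread('pics/'+name+'.png')[:,:,::-1]
    g=im.astype(int); sat=g.max(2)-g.min(2)
    out=[]
    for rw in rows:
        for phi in phis:
            cols=[]
            for v in (-.0855,.0845):
                q=np.array([proj(c,P(x,v,12,phi)) for x in np.linspace(-50,50,200)]); i=np.argmin(abs(q[:,1]-rw)); cols.append(round(float(q[i,0]),1) if abs(q[i,1]-rw)<2 else None)
            print(rw,phi,cols)
        gr=(sat[rw]<22)&(g[rw].mean(1)>45); x=np.flatnonzero(gr); print(rw,'gray runs',[ (int(s[0]),int(s[-1])) for s in np.split(x,np.flatnonzero(np.diff(x)>2)+1) if len(s)>4])
if __name__=='__main__': side(sys.argv[1],json.loads(sys.argv[2]),json.loads(sys.argv[3]),len(sys.argv)<5)
E
python3 side.py w6 '[276,284,292,300]' '[0,4]' old
```

```text
276 0 [172.9, 465.8]
276 4 [165.7, 473.3]
276 gray runs [(31, 36), (41, 49), (52, 58), (194, 206), (212, 439), (461, 602)]
284 0 [174.5, 464.1]
284 4 [167.8, 471.1]
284 gray runs [(26, 75), (192, 441), (460, 607)]
292 0 [176.2, 462.5]
292 4 [169.9, 468.9]
292 gray runs [(25, 77), (191, 442), (459, 608)]
300 0 [177.7, 460.7]
300 4 [172.0, 466.6]
300 gray runs [(194, 205), (257, 439), (457, 553)]
```

View pics/w6.png

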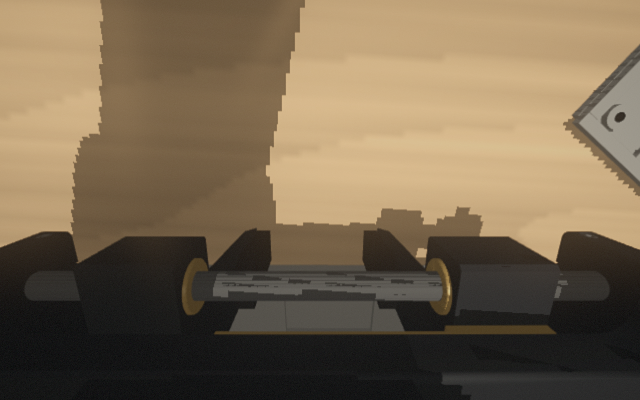

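The wrist view shows the lip between the fingers at row 264, which corresponds to about 5 degrees (0 degrees would be row 256). The plate is lifting and the hook is holding about 5 mm deep. Next I tilt the tool further as it rises.

```bash
cat > del.py <<'E'
import sys,json
from arc import *
A=json.loads(sys.argv[1]); b=tip(*A[0]); R0=tool(b[3]); p0=W(*b[:3])+K*R0.as_matrix()[:,1]
for a in A[1:]:
    b=tip(*a); Rt=tool(b[3]); print(a,row(W(*b[:3])+K*Rt.as_matrix()[:,1],Rt,p0,R0).round(4).tolist())
E
cat > phi.py <<'E'
import sys
from chk import *
def est(name):
    state(); c=get_calibration('wrist'); im=snapshot('wrist'); save(name,im); g=im.astype(int); sat=g.max(2)-g.min(2)
    for v in (-.012,0,.012):
        ph=np.arange(0,100,1.); q=np.array([proj(c,P(-50,v,6,f)) for f in ph])
        u=int(q[4,0]); x=np.flatnonzero((sat[150:,u]<26)&(g[150:,u].mean(1)>40))
        print('v',v,'col',u,'gray row',150+x[:1], 'rows by phi',{int(f):round(float(q[int(f),1])) for f in map(float,sys.argv[2:])})
if __name__=='__main__': est(sys.argv[1])
E
python3 phi.py w7 0 4 6 8; python3 del.py '[[4,5,0.005,0.003],[5,9,0.005,0.003],[6,13,0.005,0.003],[7,17,0.005,0.003],[8,21,0.005,0.003],[9,25,0.005,0.003]]'
```

```text
t13.67 uvz [ 0.1108 -0.0008  0.0072] d [ 0.0722  0.0027 -0.9974] F [-6.6395  0.3472 -1.441 ] M [ 0.155   1.7901 -0.0642] op 0.598
v -0.012 col 298 gray row [265] rows by phi {0: 256, 4: 262, 6: 265, 8: 269}
v 0 col 320 gray row [265] rows by phi {0: 256, 4: 262, 6: 265, 8: 269}
v 0.012 col 341 gray row [265] rows by phi {0: 256, 4: 262, 6: 265, 8: 269}
[5, 9, 0.005, 0.003] [0.0033, -0.0014, 0.0, -0.0, 0.0, -0.0222]
[6, 13, 0.005, 0.003] [0.0066, -0.003, -0.0, -0.0, 0.0, -0.0444]
[7, 17, 0.005, 0.003] [0.0099, -0.0049, 0.0, 0.0, -0.0, -0.0667]
[8, 21, 0.005, 0.003] [0.0133, -0.0069, 0.0, 0.0, -0.0, -0.0889]
[9, 25, 0.005, 0.003] [0.0166, -0.0091, 0.0, -0.0, 0.0, -0.1111]
```

```bash
python3 -m handwheel '[[[0.0033,-0.0014,0,0,0,-0.022],[0.0066,-0.003,0,0,0,-0.044],[0.0099,-0.0049,0,0,0,-0.067],[0.0133,-0.0069,0,0,0,-0.089],[0.0133,-0.0069,0,0,0,-0.089]]]' >/dev/null;  python3 phi.py w8 0 6 8 10 12; python3 del.py '[[8,21,0.005,0.003],[9,26,0.005,0.003],[10,31,0.005,0.003],[11,36,0.005,0.003],[13,41,0.005,0.003],[15,46,0.005,0.003],[17,50,0.005,0.003],[19,54,0.005,0.003]]'
```

```text
t14.13 uvz [ 0.1104 -0.0055  0.0091] d [ 0.2899 -0.0037 -0.9571] F [-2.108  -1.2884 -2.1582] M [-0.1414  0.7441 -0.0086] op 0.602
v -0.012 col 307 gray row [254] rows by phi {0: 250, 6: 263, 8: 267, 10: 272, 12: 278}
v 0 col 328 gray row [255] rows by phi {0: 251, 6: 263, 8: 268, 10: 273, 12: 278}
v 0.012 col 348 gray row [255] rows by phi {0: 251, 6: 264, 8: 268, 10: 273, 12: 279}
[9, 26, 0.005, 0.003] [0.0046, -0.0012, -0.0, -0.0, -0.0, -0.0278]
[10, 31, 0.005, 0.003] [0.0093, -0.0027, 0.0, -0.0, 0.0, -0.0556]
[11, 36, 0.005, 0.003] [0.0139, -0.0045, -0.0, -0.0, 0.0, -0.0833]
[13, 41, 0.005, 0.003] [0.0195, -0.0081, 0.0, -0.0, 0.0, -0.1111]
[15, 46, 0.005, 0.003] [0.025, -0.012, -0.0, -0.0, 0.0, -0.1389]
[17, 50, 0.005, 0.003] [0.0298, -0.0158, 0.0, 0.0, 0.0, -0.1611]
[19, 54, 0.005, 0.003] [0.0346, -0.0198, 0.0, 0.0, 0.0, -0.1833]
```

The lip slipped back to about 2 degrees once turning cut the press to 2 N. With constant small tilt the straight lift held well, and the horizontal push helps more as the angle grows. I'll reset and lift without turning the tool.

```bash
python3 go.py '[[0.135,-0.0005,0.02,18],[0.138,-0.0005,0.008,5]]'
```

```text
t14.18 uvz [ 0.112  -0.0068  0.0083] d [ 0.2907 -0.0031 -0.9568] F [-2.9135 -0.7424 -0.1462] M [ 0.0223  0.4753 -0.0497] op 0.599
[-0.0178 -0.018   0.0069  0.0064  0.0035 -0.0064]
[-0.0329 -0.0082  0.0073  0.0068  0.0028  0.0659]
```

```bash
python3 -m handwheel '[[[-0.009,-0.009,0.003,0.003,0,0],[-0.018,-0.018,0.006,0.006,0.003,0],[-0.026,-0.018,0.007,0.006,0.003,0.035],[-0.033,-0.0082,0.007,0.006,0.003,0.066],[-0.033,-0.0082,0.007,0.006,0.003,0.066],[-0.033,-0.0082,0.007,0.006,0.003,0.066],[-0.033,-0.0082,0.007,0.006,0.003,0.066]]]' >/dev/null; python3 go.py '[[0.135,-0.0005,0.0015,5],[0.113,-0.0005,0.0015,5],[0.108,-0.0005,0.0015,5]]'
```

```text
t14.77 uvz [ 0.1335 -0.0006  0.0096] d [ 0.0861  0.0023 -0.9963] F [ 0.013  0.322 -0.583] M [0.007  0.0345 0.0158] op 0.602
[-0.0022  0.0079  0.0002  0.0009 -0.0015 -0.0004]
[ 0.0198  0.0098  0.0003  0.0009 -0.0015 -0.0004]
[ 0.0247  0.0102  0.0003  0.0009 -0.0015 -0.0004]
```

```bash
python3 -m handwheel '[[[-0.002,0.0055,0,0,0,0],[-0.002,0.0073,0,0,0,0],[0.006,0.0081,0,0.001,-0.001,0],[0.012,0.0086,0,0.001,-0.001,0],[0.017,0.009,0,0.001,-0.001,0],[0.021,0.0094,0,0.001,-0.001,0],[0.024,0.0096,0,0.001,-0.001,0],[0.0255,0.0097,0,0.001,-0.001,0],[0.0255,0.0097,0,0.001,-0.001,0]]]' >/dev/null; python3 ok.py 30; python3 phi.py w9 0 2 4
```

```text
t15.52 uvz [ 0.1109 -0.0018  0.001 ] d [ 0.0822  0.0031 -0.9966] F [-5.5259 -1.1627  2.3197] M [0.0608 0.9735 0.0451] op 0.604
t15.52 uvz [ 0.1109 -0.0018  0.001 ] d [ 0.0822  0.0031 -0.9966] F [-5.5259 -1.1627  2.3197] M [0.0608 0.9735 0.0451] op 0.604
v -0.012 col 300 gray row [265] rows by phi {0: 261, 2: 264, 4: 268}
v 0 col 322 gray row [265] rows by phi {0: 261, 2: 264, 4: 268}
v 0.012 col 344 gray row [265] rows by phi {0: 261, 2: 264, 4: 268}
```

```bash
python3 -m handwheel '[[[0.002,0,0.0008,0,0,0],[0.0025,0,0.001,0,0,0],[0.0025,-0.0015,0.001,0,0,0],[0.0025,-0.003,0.001,0,0,0],[0.0025,-0.0045,0.001,0,0,0],[0.0025,-0.006,0.001,0,0,0],[0.0025,-0.0075,0.001,0,0,0],[0.0025,-0.009,0.001,0,0,0]]]' >/dev/null; python3 phi.py w10 0 2 4 6 8; python3 del.py '[[5,5,0.005,0.003],[8,5,0.005,0.003],[11,5,0.005,0.003],[14,5,0.005,0.003],[17,5,0.005,0.003],[20,5,0.005,0.003],[25,5,0.005,0.003]]'
```

```text
t16.23 uvz [ 0.1109 -0.0018  0.0093] d [ 0.0791  0.0014 -0.9969] F [-6.4259 -1.3239 -1.4411] M [-0.0894  1.3943  0.0187] op 0.602
v -0.012 col 300 gray row [265] rows by phi {0: 254, 2: 257, 4: 260, 6: 263, 8: 267}
v 0 col 321 gray row [265] rows by phi {0: 254, 2: 257, 4: 260, 6: 263, 8: 267}
v 0.012 col 342 gray row [265] rows by phi {0: 254, 2: 257, 4: 260, 6: 263, 8: 267}
[8, 5, 0.005, 0.003] [0.0007, -0.0051, -0.0, 0.0, 0.0, 0.0]
[11, 5, 0.005, 0.003] [0.0017, -0.0102, -0.0, 0.0, 0.0, 0.0]
[14, 5, 0.005, 0.003] [0.003, -0.0151, -0.0, 0.0, 0.0, 0.0]
[17, 5, 0.005, 0.003] [0.0045, -0.02, -0.0, 0.0, 0.0, 0.0]
[20, 5, 0.005, 0.003] [0.0063, -0.0247, -0.0, 0.0, 0.0, 0.0]
[25, 5, 0.005, 0.003] [0.0098, -0.0323, -0.0, 0.0, 0.0, 0.0]
```

The lip's row stays constant relative to the tool, so it is sticking, at about 5 degrees. Continuing.

```bash
python3 -m handwheel '[[[0.0006,-0.0018,0,0,0,0],[0.001,-0.0035,0,0,0,0],[0.0013,-0.0051,0,0,0,0],[0.0017,-0.0068,0,0,0,0],[0.0021,-0.0085,0,0,0,0],[0.0025,-0.0102,0,0,0,0],[0.003,-0.0119,0,0,0,0],[0.0034,-0.0135,0,0,0,0],[0.0039,-0.0151,0,0,0,0],[0.0039,-0.0151,0,0,0,0]]]' >/dev/null; python3 phi.py w11 8 12 14 16 18; python3 del.py '[[14,5,0.005,0.003],[17,5,0.005,0.003],[20,5,0.005,0.003],[23,5,0.005,0.003],[26,5,0.005,0.003],[29,5,0.005,0.003],[32,5,0.005,0.003]]'
```

```text
t17.12 uvz [ 0.109  -0.0018  0.0247] d [ 0.0778  0.0011 -0.997 ] F [-8.0408 -0.931  -0.0499] M [-0.0214  1.8234 -0.0193] op 0.600
v -0.012 col 302 gray row [264] rows by phi {8: 250, 12: 257, 14: 261, 16: 265, 18: 270}
v 0 col 321 gray row [264] rows by phi {8: 250, 12: 257, 14: 261, 16: 265, 18: 270}
v 0.012 col 340 gray row [264] rows by phi {8: 250, 12: 257, 14: 261, 16: 265, 18: 270}
[17, 5, 0.005, 0.003] [0.0015, -0.0048, -0.0, 0.0, 0.0, 0.0]
[20, 5, 0.005, 0.003] [0.0033, -0.0096, -0.0, 0.0, 0.0, 0.0]
[23, 5, 0.005, 0.003] [0.0053, -0.0142, -0.0, 0.0, 0.0, 0.0]
[26, 5, 0.005, 0.003] [0.0076, -0.0186, -0.0, 0.0, 0.0, 0.0]
[29, 5, 0.005, 0.003] [0.0101, -0.0229, -0.0, 0.0, 0.0, 0.0]
[32, 5, 0.005, 0.003] [0.0129, -0.027, 0.0, 0.0, 0.0, 0.0]
```

```bash
python3 -m handwheel '[[[0.0004,-0.0024,0,0,0,0],[0.0009,-0.0048,0,0,0,0],[0.0017,-0.0072,0,0,0,0],[0.0025,-0.0096,0,0,0,0],[0.0034,-0.0119,0,0,0,0],[0.0043,-0.0142,0,0,0,0],[0.0054,-0.0164,0,0,0,0],[0.0064,-0.0186,0,0,0,0],[0.0076,-0.0208,0,0,0,0],[0.0087,-0.0229,0,0,0,0],[0.0101,-0.025,0,0,0,0],[0.0115,-0.027,0,0,0,0]]]' >/dev/null; python3 phi.py w12 24 28 30 32 34 36; python3 del.py '[[32,5,0.005,0.003],[36,5,0.005,0.003],[40,5,0.005,0.003],[44,5,0.005,0.003],[48,5,0.005,0.003],[52,5,0.005,0.003]]'
```

```text
t18.17 uvz [ 0.098  -0.0016  0.0532] d [ 0.0809  0.0018 -0.9967] F [-6.1504 -1.383   1.5934] M [-0.1174  1.1567  0.0262] op 0.599
v -0.012 col 303 gray row [260] rows by phi {24: 241, 28: 250, 30: 255, 32: 260, 34: 265, 36: 271}
v 0 col 320 gray row [260] rows by phi {24: 241, 28: 250, 30: 255, 32: 260, 34: 265, 36: 271}
v 0.012 col 337 gray row [260] rows by phi {24: 241, 28: 250, 30: 255, 32: 260, 34: 265, 36: 271}
[36, 5, 0.005, 0.003] [0.004, -0.0052, -0.0, 0.0, 0.0, 0.0]
[40, 5, 0.005, 0.003] [0.0084, -0.0101, -0.0, 0.0, 0.0, 0.0]
[44, 5, 0.005, 0.003] [0.0132, -0.0146, -0.0, 0.0, 0.0, 0.0]
[48, 5, 0.005, 0.003] [0.0183, -0.0187, -0.0, 0.0, 0.0, 0.0]
[52, 5, 0.005, 0.003] [0.0237, -0.0224, -0.0, 0.0, 0.0, 0.0]
```

```bash
python3 -m handwheel '[[[0.0018,-0.0026,0,0,0,0],[0.0037,-0.0052,0,0,0,0],[0.0058,-0.0077,0,0,0,0],[0.008,-0.0101,0,0,0,0],[0.0103,-0.0124,0,0,0,0],[0.0127,-0.0146,0,0,0,0],[0.0152,-0.0167,0,0,0,0],[0.0177,-0.0187,0,0,0,0],[0.0204,-0.0206,0,0,0,0],[0.0231,-0.0224,0,0,0,0],[0.0231,-0.0224,0,0,0,0]]]' >/dev/null; python3 phi.py w13 46 48 50 52 54 56; python3 del.py '[[52,5,0.005,0.003],[55,5,0.005,0.003],[58,5,0.005,0.003],[61,5,0.005,0.003],[64,5,0.005,0.003],[67,5,0.005,0.003],[70,5,0.005,0.003],[73,5,0.005,0.003]]'
```

```text
t19.13 uvz [ 0.0726 -0.0006  0.079 ] d [ 0.0887  0.0047 -0.996 ] F [-1.5691 -0.7986  0.6515] M [-0.2185  0.4777 -0.0147] op 0.603
v -0.012 col 303 gray row [256] rows by phi {46: 236, 48: 241, 50: 247, 52: 253, 54: 259, 56: 265}
v 0 col 318 gray row [256] rows by phi {46: 236, 48: 241, 50: 247, 52: 253, 54: 259, 56: 265}
v 0.012 col 334 gray row [256] rows by phi {46: 236, 48: 241, 50: 247, 52: 253, 54: 259, 56: 265}
[55, 5, 0.005, 0.003] [0.0043, -0.0025, 0.0, 0.0, 0.0, 0.0]
[58, 5, 0.005, 0.003] [0.0087, -0.0048, 0.0, 0.0, 0.0, 0.0]
[61, 5, 0.005, 0.003] [0.0132, -0.0068, 0.0, 0.0, 0.0, 0.0]
[64, 5, 0.005, 0.003] [0.0179, -0.0085, 0.0, 0.0, 0.0, 0.0]
[67, 5, 0.005, 0.003] [0.0227, -0.01, 0.0, 0.0, 0.0, 0.0]
[70, 5, 0.005, 0.003] [0.0275, -0.0112, 0.0, 0.0, 0.0, 0.0]
[73, 5, 0.005, 0.003] [0.0325, -0.0121, 0.0, 0.0, 0.0, 0.0]
```

```bash
python3 -m handwheel '[[[0.0025,-0.0012,0,0,0,0],[0.0047,-0.0025,0,0,0,0],[0.0069,-0.0037,0,0,0,0],[0.0091,-0.0048,0,0,0,0],[0.0113,-0.0058,0,0,0,0],[0.0136,-0.0068,0,0,0,0],[0.0159,-0.0077,0,0,0,0],[0.0183,-0.0085,0,0,0,0],[0.0231,-0.01,0,0,0,0],[0.0279,-0.0112,0,0,0,0],[0.0304,-0.0117,0,0,0,0],[0.0329,-0.0121,0,0,0,0]]]' >/dev/null; python3 phi.py w14 66 70 72 74 76 78; python3 del.py '[[73,5,0.005,0.003],[76,5,0.005,0.003],[79,5,0.005,0.003],[82,5,0.005,0.003],[85,5,0.005,0.003],[88,5,0.005,0.003],[90,5,0.005,0.003]]'
```

```text
t20.18 uvz [ 0.0419 -0.0007  0.0935] d [ 0.0866  0.0043 -0.9962] F [-0.665   0.3643  0.259 ] M [0.0012 0.1672 0.0216] op 0.601
v -0.012 col 303 gray row [225] rows by phi {66: 234, 70: 245, 72: 251, 74: 257, 76: 263, 78: 268}
v 0 col 319 gray row [225] rows by phi {66: 233, 70: 245, 72: 251, 74: 257, 76: 263, 78: 268}
v 0.012 col 334 gray row [225] rows by phi {66: 233, 70: 245, 72: 251, 74: 257, 76: 263, 78: 268}
[76, 5, 0.005, 0.003] [0.005, -0.0007, 0.0, 0.0, 0.0, 0.0]
[79, 5, 0.005, 0.003] [0.0101, -0.001, -0.0, 0.0, 0.0, 0.0]
[82, 5, 0.005, 0.003] [0.0153, -0.0012, 0.0, 0.0, 0.0, 0.0]
[85, 5, 0.005, 0.003] [0.0204, -0.001, 0.0, 0.0, 0.0, 0.0]
[88, 5, 0.005, 0.003] [0.0256, -0.0005, 0.0, 0.0, 0.0, 0.0]
[90, 5, 0.005, 0.003] [0.0291, -0.0001, 0.0, 0.0, 0.0, 0.0]
```

```bash
python3 -m handwheel '[[[0.0025,-0.0005,0,0,0,0],[0.005,-0.001,0,0,0,0],[0.0075,-0.0013,0,0,0,0],[0.0101,-0.0015,0,0,0,0],[0.0127,-0.0018,0,0,0,0],[0.0153,-0.002,0,0,0,0],[0.018,-0.002,0,0,0,0],[0.0204,-0.0019,0,0,0,0],[0.023,-0.0017,0,0,0,0],[0.0256,-0.0015,0,0,0,0],[0.0256,-0.0015,0,0,0,0]]]' >/dev/null; python3 ok.py 20 && python3 -m handwheel '[[[0.0015,0,0,0,0,0],[0.0015,0,0,0,0,0]]]' >/dev/null; python3 ok.py 6 && python3 -m handwheel '[[[0.0015,0,0,0,0,0],[0.0015,0,0,0,0,0]]]' >/dev/null; python3 ok.py 6
```

```text
t21.15 uvz [ 0.0174 -0.0007  0.0967] d [ 0.0849  0.0039 -0.9964] F [-0.563   0.0635  0.2139] M [-0.0259  0.1942  0.0056] op 0.600
t21.32 uvz [ 0.0171 -0.0008  0.0966] d [ 0.0828  0.0034 -0.9966] F [-4.7522 -0.4067  1.9906] M [0.0265 1.0962 0.0421] op 0.601
t21.48 uvz [ 0.0169 -0.0008  0.0965] d [ 0.0803  0.0028 -0.9968] F [-8.5719  0.2146  3.6355] M [-0.0253  1.6628  0.0894] op 0.602
```

The stop came at u = 17 mm, as predicted for the upright plate. I'll back off and check it has stayed up, using my last view.

```bash
python3 -m handwheel '[[[-0.003,0,0,0,0,0],[-0.008,0,0,0,0,0],[-0.02,0,0,0,0,0],[-0.04,0,0,0,0,0],[-0.07,-0.01,0,0,0,0],[-0.10,-0.02,0,0,0,0],[-0.10,-0.04,0,0,0,0],[-0.10,-0.06,0,0,0,0],[-0.10,-0.06,0,0,0,0]]]' >/dev/null; python3 - <<'E'
from h import *
from go import *
state(); a=snapshot('top'); b=snapshot('scene'); w=snapshot('wrist'); save('w15',w)
c=get_calibration('scene'); u,v=map(int,proj(c,W(0,0,.05)))
A=cv2.resize(a[100:240,255:495],None,fx=2.2,fy=2.2); B=cv2.resize(b[v-60:v+70,u-80:u+80],None,fx=3.3,fy=3.3)
W_=w[:, :]; 
h=max(A.shape[0],B.shape[0]); C=np.zeros((600,800,3),np.uint8)
A=cv2.resize(a[100:240,255:495],(400,233)); B=cv2.resize(b[v-60:v+70,u-80:u+80],(400,325)); D=cv2.resize(w,(400,250))
C[:233,:400]=A; C[240:565,:400]=B; C[:250,400:]=D
C[260:560,400:]=cv2.resize(w[150:345,190:450],(400,300)); save('mix',C)
E
```

```text
t22.23 uvz [0.1169 0.0001 0.1521] d [ 0.0932  0.0052 -0.9956] F [0.4486 0.1206 0.4673] M [0.0272 0.0858 0.0361] op 0.600
```

```bash
python3 - <<'E'
from h import *
from chk import *
im=snapshot('top'); c=get_calibration('top'); g=im.astype(int); sat=g.max(2)-g.min(2)
for v in (.075,.05,-.05,-.075):
    q=lambda x,z,phi:tuple(np.round(proj(c,P(x,v,z,phi)),1))
    b=q(-50,9,90); u=int(b[0])
    print(v,'pred upright liptop',q(-50,12,90),'foot',q(50,0,90),'flat lip',q(-50,12,0))
    print('  col',u,[(i,int(g[i,u].mean()),int(sat[i,u])) for i in range(130,180,2)])
E
```

```text
0.075 pred upright liptop (np.float64(290.5), np.float64(148.5)) foot (np.float64(293.1), np.float64(164.3)) flat lip (np.float64(294.9), np.float64(201.8))
  col 290 [(130, 20, 1), (132, 25, 3), (134, 27, 5), (136, 18, 7), (138, 23, 5), (140, 28, 4), (142, 25, 8), (144, 23, 5), (146, 18, 4), (148, 86, 7), (150, 141, 13), (152, 146, 11), (154, 139, 9), (156, 63, 5), (158, 74, 6), (160, 78, 5), (162, 67, 2), (164, 130, 72), (166, 160, 102), (168, 150, 95), (170, 78, 47), (172, 78, 40), (174, 76, 41), (176, 76, 43), (178, 72, 38)]
0.05 pred upright liptop (np.float64(302.6), np.float64(147.8)) foot (np.float64(304.0), np.float64(163.7)) flat lip (np.float64(306.1), np.float64(201.2))
  col 302 [(130, 19, 10), (132, 23, 3), (134, 26, 7), (136, 27, 5), (138, 27, 2), (140, 28, 4), (142, 25, 6), (144, 30, 3), (146, 20, 4), (148, 131, 12), (150, 138, 12), (152, 143, 12), (154, 108, 12), (156, 79, 6), (158, 78, 7), (160, 65, 5), (162, 62, 7), (164, 82, 40), (166, 83, 48), (168, 78, 47), (170, 76, 39), (172, 75, 45), (174, 78, 42), (176, 74, 40), (178, 77, 45)]
-0.05 pred upright liptop (np.f
[... 343 characters left out ...]
58, 50, 22), (160, 44, 15), (162, 65, 26), (164, 76, 30), (166, 76, 31), (168, 54, 21), (170, 57, 23), (172, 63, 24), (174, 61, 24), (176, 60, 23), (178, 59, 23)]
-0.075 pred upright liptop (np.float64(362.7), np.float64(144.6)) foot (np.float64(358.5), np.float64(160.7)) flat lip (np.float64(361.7), np.float64(198.0))
  col 362 [(130, 19, 7), (132, 27, 6), (134, 27, 4), (136, 32, 3), (138, 20, 9), (140, 21, 6), (142, 22, 4), (144, 78, 7), (146, 147, 17), (148, 124, 10), (150, 89, 16), (152, 60, 29), (154, 64, 29), (156, 55, 20), (158, 47, 11), (160, 66, 25), (162, 65, 27), (164, 66, 25), (166, 57, 22), (168, 58, 26), (170, 62, 30), (172, 62, 29), (174, 65, 24), (176, 60, 22), (178, 59, 20)]
```

The top-camera pixels match an upright plate at both ends: lip at 148 against a predicted 148.5, foot at 163 against 164. Next is a light press on its top to confirm that the edge sits on the desk.

```bash
python3 go.py '[[0.006,0,0.13,5],[0.006,0,0.107,5],[0.006,0,0.1,5]]'
```

```text
t22.43 uvz [ 0.1189 -0.0009  0.1477] d [ 0.0858  0.0039 -0.9963] F [ 0.7374 -0.4944  0.6482] M [-0.0213  0.1568  0.0038] op 0.601
[ 0.111   0.0274  0.0012  0.0004 -0.0007 -0.0004]
[ 0.1091  0.0503  0.0012  0.0004 -0.0007 -0.0004]
[ 0.1085  0.0573  0.0012  0.0004 -0.0007 -0.0004]
```

```bash
python3 -m handwheel '[[[0.05,0.01,0,0,0,0],[0.09,0.02,0,0,0,0],[0.111,0.027,0.001,0,0,0],[0.11,0.038,0.001,0,0,0],[0.109,0.05,0.001,0,0,0],[0.109,0.05,0.001,0,0,0],[0.109,0.05,0.001,0,0,0]]]' >/dev/null; python3 ok.py 3 && python3 -m handwheel '[[[0,0.003,0,0,0,0],[0,0.003,0,0,0,0]]]' >/dev/null; python3 ok.py 3 && python3 -m handwheel '[[[0,0.002,0,0,0,0],[0,0.002,0,0,0,0]]]' >/dev/null; python3 ok.py 3 && python3 -m handwheel '[[[0,0.002,0,0,0,0],[0,0.002,0,0,0,0]]]' >/dev/null; python3 ok.py 3 && python3 -m handwheel '[[[0,0.002,0,0,0,0],[0,0.002,0,0,0,0]]]' >/dev/null; python3 ok.py 3 && python3 -m handwheel '[[[0,0.002,0,0,0,0],[0,0.002,0,0,0,0]]]' >/dev/null; python3 ok.py 3
```

```text
t23.02 uvz [ 0.0085 -0.      0.106 ] d [ 0.0815  0.0032 -0.9967] F [-0.3346 -0.7159  0.0695] M [0.0174 0.0572 0.0326] op 0.599
t23.18 uvz [0.0065 0.     0.105 ] d [ 0.0856  0.0037 -0.9963] F [-0.1496 -0.4996 -0.896 ] M [0.0154 0.0692 0.0078] op 0.595
t23.35 uvz [ 0.0058 -0.      0.1032] d [ 0.0862  0.0038 -0.9963] F [0.0203 0.1066 0.1474] M [ 0.0339  0.0599 -0.0096] op 0.599
t23.52 uvz [0.0056 0.0001 0.1008] d [ 0.0859  0.0039 -0.9963] F [ 0.2282 -0.3928 -0.6867] M [0.0682 0.1119 0.0216] op 0.597
t23.68 uvz [0.0052 0.0002 0.1   ] d [ 0.0864  0.0036 -0.9963] F [-2.476  -0.8927  5.8493] M [-0.1258  0.4866 -0.0112] op 0.601
t23.68 uvz [0.0052 0.0002 0.1   ] d [ 0.0864  0.0036 -0.9963] F [-2.476  -0.8927  5.8493] M [-0.1258  0.4866 -0.0112] op 0.601
```

Contact came at z = 100 mm, so the plate's edge is down on the desk. I'll rise and go to the setting block.

```bash
cat > mv.py <<'E'
import sys,json
from go import *
# args: [x,y,z,theta,psi_deg] real tip targets
if __name__=='__main__':
    p0,R0=state(); print('world tip',p0); dd=R0.as_matrix()[:,1]
    for a in json.loads(sys.argv[1]):
        Rt=tool(a[3],np.radians(a[4])); print(a,row(np.array(a[:3])+K*Rt.as_matrix()[:,1],Rt,p0+K*dd,R0).round(4).tolist())
E
python3 -m handwheel '[[[0,-0.02,0,0,0,0],[0,-0.05,0,0,0,0],[-0.02,-0.06,0,0,0,0],[-0.05,-0.06,0,0,0,0]]]' 1 >/dev/null; python3 mv.py '[[0.56,-0.335,0.10,5,25]]'
```

```text
t24.02 uvz [0.0565 0.0016 0.158 ] d [ 0.0952  0.0068 -0.9954] F [-0.2039  0.145  -0.6861] M [ 0.0443  0.0573 -0.0137] op 0.879
world tip [ 0.6483 -0.0167  0.158 ]
[0.56, -0.335, 0.1, 5, 25] [-0.1115, 0.0471, -0.3117, 0.0106, -0.1206, 0.0027]
```

```bash
python3 -m handwheel '[[[-0.11,0.02,-0.31,0.01,-0.12,0.003],[-0.11,0.02,-0.31,0.01,-0.12,0.003],[-0.11,0.02,-0.31,0.01,-0.12,0.003],[-0.11,0.03,-0.31,0.01,-0.12,0.003],[-0.11,0.047,-0.31,0.01,-0.12,0.003],[-0.11,0.047,-0.31,0.01,-0.12,0.003],[-0.11,0.047,-0.31,0.01,-0.12,0.003],[-0.11,0.047,-0.31,0.01,-0.12,0.003],[-0.11,0.047,-0.31,0.01,-0.12,0.003],[-0.11,0.047,-0.31,0.01,-0.12,0.003],[-0.11,0.047,-0.31,0.01,-0.12,0.003],[-0.11,0.047,-0.31,0.01,-0.12,0.003]]]' >/dev/null; python3 - <<'E'
from h import *
from go import *
np.set_printoptions(precision=4,suppress=True)
p,R=state(); print(p)
c0=get_calibration('wrist'); im=snapshot('wrist'); save('w16',im)
print([(np.round(b['bbox']).tolist(),round(b['confidence'],2)) for b in boxes_of('setting_block_center','wrist')])
for nm,c,im in (('wrist',c0,im),('top',get_calibration('top'),snapshot('top'))):
    g=im.astype(int); sat=g.max(2)-g.min(2)
    # pixels of the predicted top-face neighbourhood
    cx,cy=.5877,-.3245
    pts=[]
    for a,b in np.mgrid[-.065:.065:.0005,-.065:.065:.0005].reshape(2,-1).T:
        u,v=proj(c,(cx+a,cy+b,.025)); u=int(round(u));v=int(round(v))
        if 0<=u<640 and 0<=v<400 and sat[v,u]<22 and g[v,u].mean()>95: pts.append((a,b))
    pts=np.array(pts)
    if len(pts)>50:
        m=np.zeros((262,262),np.uint8); ij=((pts+.0655)/.0005).astype(int); m[ij[:,0],ij[:,1]]=1
        m=cv2.morphologyEx(m,cv2.MORPH_CLOSE,np.ones((9,9)))
        n,l,st,ce=cv2.connectedComponentsWithStats(m); k=1+np.argmax(st[1:,4])
        yx=np.argwhere(l==k).astype(np.float32); rc=cv2.minAreaRect(yx); print(nm,'area mm2',st[k,4]*.25,'centre',cx+rc[0][0]*.0005-.0655,cy+rc[0][1]*.0005-.0655,'size',np.array(rc[1])*.5,'ang',rc[2])
E
```

```text
t25.02 uvz [ 0.1646 -0.3087  0.0991] d [ 0.0706  0.0333 -0.9969] F [ 0.4176  0.8136 -0.1961] M [ 0.0018  0.0688 -0.0351] op 0.997
[ 0.5588 -0.3329  0.0991]
[([278.0, 184.0, 336.0, 272.0], 0.92)]
```

```bash
python3 - <<'E'
from h import *
from go import *
np.set_printoptions(precision=4,suppress=True)
p,R=state(); c=get_calibration('wrist'); im=cv2.imread('pics/w16.png')[:,:,::-1]
g=im.astype(int); sat=g.max(2)-g.min(2)
for v in range(176,282,12): print(v,[(int(g[v,u].mean()),int(sat[v,u])) for u in range(260,360,8)])
for a,b in ((1,1),(1,-1),(-1,-1),(-1,1)):
    t=np.radians(25); e=np.array([np.cos(t),np.sin(t)]); f=np.array([-e[1],e[0]]); q=np.array([.5877,-.3245])+a*.0375*e+b*.025*f
    print(a,b,np.round(proj(c,(*q,.025))),np.round(proj(c,(*q,0))))
E
```

```text
t25.17 uvz [ 0.1648 -0.309   0.099 ] d [ 0.07    0.0325 -0.997 ] F [0.1588 0.2575 0.3655] M [0.0361 0.0554 0.0094] op 0.999
176 [(85, 45), (85, 44), (84, 45), (82, 43), (83, 44), (83, 44), (89, 46), (85, 45), (81, 43), (84, 42), (88, 46), (87, 46), (153, 71)]
188 [(77, 42), (80, 43), (84, 43), (77, 13), (80, 13), (78, 12), (78, 12), (78, 13), (78, 13), (79, 13), (86, 44), (133, 66), (149, 69)]
200 [(77, 39), (80, 41), (80, 40), (89, 13), (86, 13), (90, 12), (90, 13), (89, 12), (87, 14), (89, 12), (82, 44), (152, 69), (146, 68)]
212 [(80, 42), (75, 40), (76, 39), (88, 12), (58, 10), (89, 11), (90, 11), (85, 12), (76, 13), (87, 13), (82, 44), (84, 44), (84, 45)]
224 [(85, 45), (84, 40), (81, 43), (89, 12), (86, 11), (87, 12), (88, 12), (87, 10), (86, 11), (87, 11), (76, 40), (87, 45), (81, 44)]
236 [(87, 45), (84, 44), (85, 43), (88, 12), (30, 11), (31, 12), (87, 9), (87, 11), (27, 11), (87, 12), (101, 53), (145, 67), (134, 66)]
248 [(84, 45), (85, 45), (90, 45), (86, 12), (86, 11), (85, 12), (87, 10), (85, 11), (86, 11), (87, 11), (146, 69), (147, 69), (102, 53)]
260 [(82, 44), (86, 45), (85, 45), (82, 26), (84, 13), (24, 14), (88, 12), (86, 11), (26, 16), (87, 12), (149, 70), (145, 68), (100, 51)]
272 [(46, 12), (47, 12), (45, 11), (46, 11), (43, 10), (47, 12), (46, 10), (45, 9), (46, 11), (46, 13), (50, 16), (47, 18), (49, 18)]
1 1 [341. 271.] [339. 257.]
1 -1 [286. 271.] [289. 256.]
-1 -1 [283. 192.] [286. 184.]
-1 1 [344. 192.] [341. 184.]
```

```bash
python3 - <<'E'
from h import *
from go import *
np.set_printoptions(precision=4,suppress=True)
p,R=state(); c=get_calibration('wrist'); im=cv2.imread('pics/w16.png')[:,:,::-1]
g=im.astype(int); sat=g.max(2)-g.min(2)
L=[];Rr=[]
for v in range(200,260,6):
    x=np.flatnonzero(sat[v,262:355]<27)+262; L.append(at(c,x.min()-.5,v,.025)[:2]); Rr.append(at(c,x.max()+.5,v,.025)[:2])
L=np.array(L);Rr=np.array(Rr)
for q in (L,Rr): d=np.polyfit(q[:,0],q[:,1],1); print('ang',np.degrees(np.arctan(d[0])),q.mean(0))
print('width',np.linalg.norm((Rr-L)@np.array([-np.sin(.43),np.cos(.43)]).reshape(2,1),axis=1).mean())
m=[g[v,290:330].mean() for v in range(178,204)]; print(np.round(m))
for v in (183,184,194): print(v,at(c,308,v,0 if v<190 else .025))
E
```

```text
t25.17 uvz [ 0.1648 -0.309   0.099 ] d [ 0.07    0.0325 -0.997 ] F [0.1588 0.2575 0.3655] M [0.0361 0.0554 0.0094] op 0.999
ang 27.186324340961963 [ 0.5942 -0.3521]
ang 27.26944267686837 [ 0.5731 -0.3072]
width 0.04959460619482273
[85. 85. 84. 84. 84. 84. 83. 80. 78. 78. 78. 78. 78. 78. 81. 85. 88. 88.
 89. 88. 89. 88. 89. 87. 82. 73.]
183 [ 0.5552 -0.3453  0.    ]
184 [ 0.556  -0.3449  0.    ]
194 [ 0.557  -0.3436  0.025 ]
```

```bash
python3 mv.py '[[0.578,-0.3325,0.04,5,27.2],[0.578,-0.3325,0.004,5,27.2]]'
```

```text
t25.17 uvz [ 0.1648 -0.309   0.099 ] d [ 0.07    0.0325 -0.997 ] F [0.1588 0.2575 0.3655] M [0.0361 0.0554 0.0094] op 0.999
world tip [ 0.5586 -0.3332  0.099 ]
[0.578, -0.3325, 0.04, 5, 27.2] [0.0137, 0.0602, -0.0074, 0.001, -0.0114, -0.0032]
[0.578, -0.3325, 0.004, 5, 27.2] [0.0109, 0.0961, -0.0074, 0.001, -0.0114, -0.0032]
```

```bash
python3 -m handwheel '[[[0.0137,0.03,-0.0074,0.001,-0.0114,-0.003],[0.0137,0.06,-0.0074,0.001,-0.0114,-0.003],[0.0125,0.08,-0.0074,0.001,-0.0114,-0.003],[0.0109,0.094,-0.0074,0.001,-0.0114,-0.003],[0.0109,0.094,-0.0074,0.001,-0.0114,-0.003],[0.0109,0.094,-0.0074,0.001,-0.0114,-0.003]]]' >/dev/null; python3 mv.py '[[0.578,-0.3325,0.003,5,27.2]]'
```

```text
t25.67 uvz [ 0.1465 -0.3106  0.0056] d [ 0.076   0.0395 -0.9963] F [-0.3476 -0.1512  0.5146] M [ 0.0311  0.0529 -0.0131] op 1.003
world tip [ 0.577  -0.3337  0.0056]
[0.578, -0.3325, 0.003, 5, 27.2] [0.0013, 0.0027, 0.0006, -0.0001, -0.0007, -0.0005]
```

Good. I'll close on it and lift 35 mm.

```bash
python3 -m handwheel '[[[0.001,0.0022,0,0,0,0],[0.001,0.0022,0,0,0,0],[0.001,0.0022,0,0,0,0],[0.001,0.0022,0,0,0,0],[0.001,0.0022,0,0,0,0],[0.001,0.0022,0,0,0,0],[0.001,0.0022,0,0,0,0],[0.001,0.0022,0,0,0,0],[0.001,0.0022,0,0,0,0],[0.001,0.0022,0,0,0,0]]]' -1 40 | tail -2; python3 -m handwheel '[[[0,-0.01,0,0,0,0],[0,-0.02,0,0,0,0],[0,-0.035,0,0,0,0],[0,-0.035,0,0,0,0]]]'; python3 - <<'E'
from go import *
# target: block front end touches plate foot at u=.0137; leave 10 mm gap; grip point 12 mm behind block centre
u=.0137+.010+.0375+.012; print('u',u,W(u,0,.03),W(u,0,.004), 'psi 3.4')
E
python3 mv.py '[[0.631,-0.0192,0.04,5,3.4],[0.6156,-0.0202,0.04,5,3.4]]'
```

```text
contact_force: [-3.3, 3.1, 5.0]
opening: 0.563
clock: 26.83
tool_pos: [0.5799, -0.3351, 0.0026]
eef_rot: [-0.681, -0.195, 0.134, 0.693]
contact_force: [1.1, -0.7, -6.0]
opening: 0.568
u 0.0732 [ 0.6317 -0.0193  0.03  ] [ 0.6317 -0.0193  0.004 ] psi 3.4
t26.83 uvz [ 0.1469 -0.3134  0.0415] d [ 0.0805  0.0367 -0.9961] F [ 1.055  -0.7474 -6.0402] M [-0.0748  0.1957  0.0086] op 0.568
world tip [ 0.5768 -0.3365  0.0415]
[0.631, -0.0192, 0.04, 5, 3.4] [0.1911, 0.0175, 0.2571, -0.0103, 0.1305, 0.0006]
[0.6156, -0.0202, 0.04, 5, 3.4] [0.1769, 0.0162, 0.2632, -0.0103, 0.1305, 0.0006]
```

Held: 50 mm opening and about 7 N of weight. I'll carry it round with clearance in front of the plate.

```bash
python3 mv.py '[[0.60,-0.021,0.045,5,3.4]]' | tail -1; python3 -m handwheel '[[[0,0,0,0,0,0.0]]]' >/dev/null; python3 -m handwheel '[[[0.05,0.01,0.08,-0.003,0.04,0],[0.08,0.01,0.13,-0.005,0.07,0],[0.11,0.01,0.17,-0.007,0.10,0],[0.14,0.01,0.22,-0.01,0.13,0.0],[0.162,0.01,0.269,-0.0103,0.1305,0.0006],[0.162,0.01,0.269,-0.0103,0.1305,0.0006],[0.162,0.01,0.269,-0.0103,0.1305,0.0006],[0.162,0.01,0.269,-0.0103,0.1305,0.0006],[0.162,0.01,0.269,-0.0103,0.1305,0.0006],[0.162,0.01,0.269,-0.0103,0.1305,0.0006],[0.162,0.01,0.269,-0.0103,0.1305,0.0006]]]' >/dev/null;  python3 mv.py '[[0.6,-0.021,0.012,5,3.4],[0.6266,-0.0196,0.012,5,3.4],[0.6266,-0.0196,0.005,5,3.4]]'
```

```text
[0.6, -0.021, 0.045, 5, 3.4] [0.1632, 0.0099, 0.2695, -0.0103, 0.1305, 0.0006]
t27.83 uvz [0.1077 0.0022 0.0421] d [ 0.0825  0.0079 -0.9966] F [ 0.3855 -1.0327 -6.3283] M [-0.0907  0.3015  0.015 ] op 0.566
world tip [ 0.5972 -0.0192  0.0421]
[0.6, -0.021, 0.012, 5, 3.4] [0.0004, 0.0302, -0.0022, -0.001, 0.0012, -0.0014]
[0.6266, -0.0196, 0.012, 5, 3.4] [0.0269, 0.0324, -0.0025, -0.001, 0.0012, -0.0014]
[0.6266, -0.0196, 0.005, 5, 3.4] [0.0263, 0.0394, -0.0025, -0.001, 0.0012, -0.0014]
```

```bash
python3 -m handwheel '[[[0.01,0.008,-0.002,-0.001,0.001,-0.0014],[0.02,0.016,-0.002,-0.001,0.001,-0.0014],[0.0268,0.025,-0.002,-0.001,0.001,-0.0014],[0.0268,0.031,-0.002,-0.001,0.001,-0.0014],[0.0265,0.0325,-0.002,-0.001,0.001,-0.0014],[0.0265,0.0325,-0.002,-0.001,0.001,-0.0014]]]' >/dev/null; python3 ok.py 30; cat > fz.py <<'E'
import sys
from go import *
state(); sys.exit(int(r.get_state()['contact_force'][2]>float(sys.argv[1])))
E
for k in 1; do python3 -m handwheel '[[[0,0.002,0,0,0,0],[0,0.003,0,0,0,0],[0,0.003,0,0,0,0]]]' >/dev/null; python3 fz.py -3.5 && python3 -m handwheel '[[[0,0.0015,0,0,0,0],[0,0.0015,0,0,0,0]]]' >/dev/null; python3 fz.py -3.5 && python3 -m handwheel '[[[0,0.0015,0,0,0,0],[0,0.0015,0,0,0,0]]]' >/dev/null; python3 fz.py -3.5 && python3 -m handwheel '[[[0,0.0015,0,0,0,0],[0,0.0015,0,0,0,0]]]' >/dev/null; python3 fz.py -3.5 &&  python3 -m handwheel '[[[0,0.0015,0,0,0,0],[0,0.0015,0,0,0,0]]]' >/dev/null; python3 fz.py -3.5; done
```

```text
t28.33 uvz [ 0.0803 -0.0016  0.0109] d [ 0.0846  0.004  -0.9964] F [-0.6976 -0.1731 -6.9089] M [0.0049 0.3832 0.0437] op 0.565
t28.58 uvz [ 0.0787 -0.0009  0.0091] d [ 0.0873  0.0045 -0.9962] F [-0.2393  0.3322 -5.8878] M [ 0.0283  0.2866 -0.0533] op 0.562
t28.75 uvz [ 0.0783 -0.001   0.0076] d [ 0.0875  0.0045 -0.9962] F [-0.501   0.9902 -5.9918] M [-0.0016  0.313  -0.0401] op 0.563
t28.92 uvz [ 0.0783 -0.001   0.0059] d [ 0.0873  0.0046 -0.9962] F [ 0.3371  0.4308 -6.406 ] M [0.0298 0.29   0.0089] op 0.562
t29.08 uvz [ 0.0782 -0.001   0.0043] d [ 0.0872  0.0046 -0.9962] F [ 0.1495 -0.1622 -5.822 ] M [0.02   0.2935 0.0039] op 0.564
t29.25 uvz [ 0.078  -0.001   0.0038] d [ 0.0878  0.0041 -0.9961] F [-3.0952 -1.2163  2.4466] M [ 0.0193  0.8102 -0.0297] op 0.566
```

```bash
cat > fx.py <<'E'
import sys
from go import *
state(); sys.exit(int(r.get_state()['contact_force'][0]<float(sys.argv[1])))
E
python3 -m handwheel '[[[0.003,-0.0005,0,0,0,0],[0.006,-0.0003,0,0,0,0],[0.009,0,0,0,0,0],[0.009,0,0,0,0,0]]]' >/dev/null; python3 fx.py -5.5 && python3 -m handwheel '[[[0.0015,0.0001,0,0,0,0],[0.002,0.0002,0,0,0,0]]]' >/dev/null; python3 fx.py -5.5 && python3 -m handwheel '[[[0.0015,0.0001,0,0,0,0],[0.002,0.0002,0,0,0,0]]]' >/dev/null; python3 fx.py -5.5 && python3 -m handwheel '[[[0.0015,0.0001,0,0,0,0],[0.002,0.0002,0,0,0,0]]]' >/dev/null; python3 fx.py -5.5 && python3 -m handwheel '[[[0.0015,0.0001,0,0,0,0],[0.002,0.0002,0,0,0,0]]]' >/dev/null; python3 fx.py -5.5 && python3 -m handwheel '[[[0.0015,0.0001,0,0,0,0],[0.002,0.0002,0,0,0,0]]]' >/dev/null; python3 fx.py -5.5
```

```text
t29.58 uvz [ 0.0678 -0.0008  0.0038] d [ 0.0889  0.0052 -0.996 ] F [ 1.1165 -0.9597 -4.3757] M [0.0301 0.1856 0.0121] op 0.565
t29.75 uvz [ 0.0671 -0.0008  0.0038] d [ 0.087   0.0047 -0.9962] F [-3.8251 -0.4477 -0.3824] M [0.1141 0.7556 0.0645] op 0.563
t29.92 uvz [ 0.0649 -0.0008  0.0038] d [ 0.0875  0.0048 -0.9962] F [-2.5073 -0.2995 -0.2724] M [0.1586 0.7775 0.0685] op 0.564
t30.08 uvz [ 0.0637 -0.0009  0.0038] d [ 0.086   0.0044 -0.9963] F [-7.1736 -0.7487  2.7009] M [ 0.0903  1.438  -0.0012] op 0.566
t30.08 uvz [ 0.0637 -0.0009  0.0038] d [ 0.086   0.0044 -0.9963] F [-7.1736 -0.7487  2.7009] M [ 0.0903  1.438  -0.0012] op 0.566
t30.08 uvz [ 0.0637 -0.0009  0.0038] d [ 0.086   0.0044 -0.9963] F [-7.1736 -0.7487  2.7009] M [ 0.0903  1.438  -0.0012] op 0.566
```

The block meets the plate at u = 63.7 mm (expected 63.2). I'll release, withdraw, and then nudge it from behind as a contact check.

```bash
python3 -m handwheel '[[[0,0,0,0,0,0],[0,0,0,0,0,0],[0,0,0,0,0,0],[0,0,0,0,0,0],[-0.001,-0.005,0,0,0,0],[-0.004,-0.02,0,0,0,0],[-0.01,-0.04,0,0,0,0],[-0.04,-0.06,0,0,0,0],[-0.07,-0.06,0,0,0,0],[-0.07,-0.06,0,0,0,0],[-0.07,-0.06,0,0,0,0]]]' 0.6 >/dev/null; python3 -m handwheel '[[[0,0,0,0,0,0],[0,0,0,0,0,0],[0,0,0,0,0,0],[0,0,0,0,0,0],[0,0,0,0,0,0],[0,0,0,0,0,0]]]' -1 10 >/dev/null;  python3 go.py '[[0.125,0,0.012,5],[0.104,0,0.012,5],[0.098,0,0.012,5]]'
python3 - <<'E'
from h import *
from chk import *
im=snapshot('top'); c=get_calibration('top'); g=im.astype(int); sat=g.max(2)-g.min(2)
for v in (.075,.05): 
    b=proj(c,P(-50,v,9,90)); u=int(b[0]); print(v,b,proj(c,P(50,v,0,90)),[(i,int(g[i,u].mean()),int(sat[i,u])) for i in range(142,172,2)])
E
```

```text
t31.50 uvz [ 0.1377 -0.0007  0.0572] d [ 0.0874  0.0048 -0.9962] F [0.0631 0.227  0.1413] M [0.0257 0.0811 0.0343] op 0.368
[ 0.0087  0.0461  0.0008  0.0001 -0.0008  0.0001]
[ 0.0296  0.048   0.0008  0.0001 -0.0008  0.0001]
[ 0.0356  0.0485  0.0009  0.0001 -0.0008  0.0001]
0.075 (np.float64(290.53288510091005), np.float64(149.90300470065515)) (np.float64(293.06784594009594), np.float64(164.27602277227402)) [(142, 29, 5), (144, 26, 2), (146, 21, 3), (148, 90, 7), (150, 147, 12), (152, 143, 12), (154, 143, 11), (156, 65, 5), (158, 78, 3), (160, 79, 6), (162, 69, 3), (164, 130, 70), (166, 165, 104), (168, 157, 101), (170, 148, 94)]
0.05 (np.float64(302.63495916885006), np.float64(149.26465573744954)) (np.float64(304.01765188860406), np.float64(163.6860972128011)) [(142, 23, 2), (144, 21, 1), (146, 24, 2), (148, 133, 10), (150, 140, 13), (152, 145, 14), (154, 110, 9), (156, 79, 7), (158, 79, 6), (160, 79, 6), (162, 98, 14), (164, 151, 91), (166, 163, 104), (168, 154, 98), (170, 145, 86)]
```

```bash
python3 -m handwheel '[[[0.0087,0.023,0,0,0,0],[0.0087,0.046,0,0,0,0],[0.0087,0.046,0,0,0,0],[0.014,0.0467,0,0,0,0],[0.02,0.0473,0,0,0,0],[0.025,0.0477,0,0,0,0],[0.0296,0.048,0,0,0,0],[0.0296,0.048,0,0,0,0]]]' >/dev/null; python3 fx.py -4.5 && python3 -m handwheel '[[[0.0015,0.0001,0,0,0,0],[0.002,0.0002,0,0,0,0]]]' >/dev/null; python3 fx.py -4.5 && python3 -m handwheel '[[[0.0015,0.0001,0,0,0,0],[0.002,0.0002,0,0,0,0]]]' >/dev/null; python3 fx.py -4.5 && python3 -m handwheel '[[[0.0015,0.0001,0,0,0,0],[0.002,0.0002,0,0,0,0]]]' >/dev/null; python3 fx.py -4.5 && python3 -m handwheel '[[[0.0015,0.0001,0,0,0,0],[0.002,0.0002,0,0,0,0]]]' >/dev/null; python3 fx.py -4.5 && python3 -m handwheel '[[[0.0015,0.0001,0,0,0,0],[0.002,0.0002,0,0,0,0]]]' >/dev/null; python3 fx.py -4.5
```

```text
t32.22 uvz [ 0.1023 -0.0009  0.0132] d [ 0.0904  0.0053 -0.9959] F [-0.1361 -1.0042  0.36  ] M [-0.0154  0.1386 -0.0325] op 0.005
t32.38 uvz [ 0.1021 -0.001   0.0125] d [ 0.0878  0.0046 -0.9961] F [ 0.7122 -0.5057  0.6154] M [ 0.0592  0.1243 -0.0044] op 0.003
t32.55 uvz [ 0.1002 -0.001   0.0122] d [ 0.0875  0.0046 -0.9962] F [-0.8071  0.1726 -0.7052] M [ 0.0584  0.1046 -0.0159] op 0.008
t32.72 uvz [ 0.0985 -0.0009  0.012 ] d [ 0.0867  0.0044 -0.9962] F [-1.0911 -0.2688  1.4863] M [-0.0176  0.3525 -0.006 ] op 0.003
t32.88 uvz [ 0.0983 -0.001   0.0117] d [ 0.0836  0.0036 -0.9965] F [-4.9629 -0.1651  4.0947] M [-0.0286  1.2773  0.0181] op 0.003
t32.88 uvz [ 0.0983 -0.001   0.0117] d [ 0.0836  0.0036 -0.9965] F [-4.9629 -0.1651  4.0947] M [-0.0286  1.2773  0.0181] op 0.003
```

The contact is firm, with no movement at 5 N, so the block is seated against the plate. I'll retreat, do a last check, and hand in.

```bash
python3 -m handwheel '[[[-0.004,0,0,0,0,0],[-0.01,-0.002,0,0,0,0],[-0.03,-0.03,0,0,0,0],[-0.05,-0.06,0,0,0,0],[-0.07,-0.09,0,0,0,0],[-0.09,-0.12,0,0,0,0],[-0.11,-0.14,0,0,0,0],[-0.11,-0.14,0,0,0,0],[-0.11,-0.14,0,0,0,0],[-0.11,-0.14,0,0,0,0]]]' >/dev/null; python3 - <<'E'
from h import *
from chk import *
state(); im=snapshot('top'); c=get_calibration('top'); g=im.astype(int); sat=g.max(2)-g.min(2)
for v in (.075,.05,-.075): 
    b=proj(c,P(-50,v,9,90)); u=int(b[0]); print(v,np.round(proj(c,P(-50,v,12,90))),np.round(proj(c,P(50,v,0,90))),[(i,int(g[i,u].mean()),int(sat[i,u])) for i in range(140,170,2)])
for a in [(.0137,.025),(.0137,-.025),(.0887,-.025),(.0887,.025)]: print('block top pred',np.round(proj(c,W(*a,.025)),1))
for t in ['base_plate','setting_block_center','ticket_slot_insert','solenoid','rubber_foot_1']: print(t,[(np.round(b['bbox']).astype(int).tolist(),round(b['confidence'],2)) for b in boxes_of(t,'top')][:4])
snapshot('scene')
for t in ['base_plate','setting_block_center']: print(t,[(np.round(b['bbox']).astype(int).tolist(),round(b['confidence'],2)) for b in boxes_of(t,'scene')][:4])
E
```

```text
t33.72 uvz [ 0.2172 -0.0007  0.1418] d [ 0.0888  0.0047 -0.996 ] F [ 0.4904 -0.2597  0.0263] M [-0.0067  0.0543  0.004 ] op 0.003
0.075 [290. 148.] [293. 164.] [(140, 27, 4), (142, 19, 7), (144, 11, 6), (146, 16, 11), (148, 84, 6), (150, 135, 13), (152, 135, 11), (154, 133, 11), (156, 59, 5), (158, 69, 7), (160, 73, 4), (162, 66, 4), (164, 118, 64), (166, 149, 97), (168, 146, 93)]
0.05 [303. 148.] [304. 164.] [(140, 17, 3), (142, 16, 3), (144, 26, 7), (146, 22, 5), (148, 125, 10), (150, 129, 12), (152, 133, 12), (154, 103, 10), (156, 70, 6), (158, 74, 5), (160, 75, 3), (162, 93, 11), (164, 143, 83), (166, 148, 98), (168, 143, 90)]
-0.075 [363. 145.] [359. 161.] [(140, 27, 3), (142, 24, 6), (144, 74, 8), (146, 142, 13), (148, 122, 11), (150, 146, 13), (152, 75, 4), (154, 72, 11), (156, 113, 57), (158, 147, 86), (160, 149, 95), (162, 142, 93), (164, 146, 91), (166, 152, 94), (168, 140, 86)]
block top pred [315.  160.7]
block top pred [337.3 159.5]
block top pred [339.4 192.7]
block top pred [316.9 194. ]
base_plate [([284, 148, 363, 162], 0.7), ([208, 215, 272, 264], 0.58)]
setting_block_center [([316, 161, 340, 198], 0.92)]
ticket_slot_insert [([438, 247, 466, 286], 0.79)]
solenoid [([171, 178, 197, 223], 0.7)]
rubber_foot_1 [([178, 132, 202, 156], 0.96), ([156, 259, 182, 285], 0.56)]
base_plate [([260, 207, 328, 228], 0.95), ([291, 149, 321, 175], 0.79), ([363, 194, 409, 232], 0.71), ([395, 285, 422, 312], 0.45)]
setting_block_center [([289, 208, 313, 222], 0.62)]
```

```bash
python3 -c "from plant import job; print(job.finish_job())"
```

```text
the job is handed in; nothing more can be done
None
```

The base plate now stands upright with its ribbed inside against the bench block. The setting block lies flat on the desk, touching the plate at the middle of its foot. I handed the job in at about 34 s of the 67 s allowed.

**How it went:**
- **Sliding:** I slid the largest plate flat against the block. The first push had passed over the plate because the real fingertips end about 39 mm behind the reported TCP. I found that offset by touching the desk and corrected for it.
- **Tipping:** I tipped the plate up by its lip. Two earlier lifts slipped: the lip came off at a few degrees and the plate dropped back flat. The third, with the tool held at a constant small tilt, carried it all the way up.
- **Setting block:** I carried it over, set it down and slid it up to the plate.

**Last checks:**
- **Plate upright:** The top camera matched the predicted upright pose to about 1 pixel at both ends.
- **Edge on the desk:** Pressing on the plate's top before I placed the setting block met resistance at 100 mm, the plate's full height, so the edge was down on the desk.
- **Setting block touching:** Pushing it from behind with 5 N did not move it. The network's box for it matched the planned place to 1 pixel, except its near edge, which was about 4 pixels off.
- **Other parts:** The insert, solenoid and both feet are where they were, to within a few pixels. One of the smaller plates was hidden by the arm in the top view, but showed in its original place in the scene view.

I had used all 12 picture views before the plate was fully up, so the final checks rest on pixel values, network boxes and contact forces rather than on a viewed picture.

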